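# Load the core pin into a glass mould

## Robot

A 6-joint arm with a two-finger parallel gripper is mounted at the origin on the work surface. World frame = base frame: x ahead of the robot, y to its left, z up, the work surface at z = 0. Lengths are in mm, angles in degrees, forces in N, time in s.
With the tool pointing down it reaches from about 300 to 850 mm from the base axis. Payload 4.2 kg.
Tool frame: the origin (TCP) lies midway between the tips of the shut fingers; the grasp point (between the pads) lies env.grip_depth behind it (env.grip_depth is the distance from the TCP to the grasp point, in mm); z points along the fingers, y is the direction in which the jaws open and shut (so a half turn about z gives the same grasp; the last joint's range is limited). The gripper opens to 91 mm and grips with 3 to 60 N. Pads are 32 mm wide; open, the fingers measure 118 mm over their backs; the gripper's body (76 mm by 178 mm) begins 60 mm behind the grasp point.
Start: joints at [63.025, 18.312, 89.639, -0, 72.044, -1.146], TCP at [250.524, 517.572, 213.976] pointing down, gripper open.
Joint ranges: [-177.97, 177.97], [-48.28, 115.42], [12.27, 149.76], [-77.06, 257.06], [2.81, 150.46], [-146.56, 146.56]. Speed limits (degrees/s): [147.25, 147.25, 180, 180, 180, 180].

## Interface

Orientations are given as [roll, pitch, yaw] about the fixed x, y, z axes, in that order (R = Rz(yaw) Ry(pitch) Rx(roll)).
In Python, from workcell import env, cams, spotter gives the robot as it stands.
- The arm moves only by the tool apply_moves, never from a script. Its argument "plan" is a list of rows, each an object with "jaw": the closure, from 0 (fully open) to 1 (shut); "delta_pos": the shift along the tool's x, y, z in mm, a list of three; "spin": the turn about the tool's z in rad. In form: [{"jaw": jaw, "delta_pos": [dx, dy, dz], "spin": spin}, ...]. A call has exactly 8 rows; each row is the pose to reach, as a shift and turn from the pose measured when the call began, along the tool's axes at that moment; what a row does not reach only later rows make up. A row lasts 1/8 s, in which the tool goes at most 62.5 mm and 10.7 degrees, less where a joint would pass 70% of its speed; a pose out of reach is approached as far as the arm can. A call with a gripper value outside its range is refused whole. The fingers move at their own pace and stop on an object; "squeeze" is the grip in N (left out, the last holds). Time passes only in rows, so rows that repeat a pose let the fingers close, or fill a call up. It gives the time, the measured TCP pose, the force and the opening at its end, in the units of the state.
- env.state(): the state, without advancing time (a new reading comes with each control period).
- cams.grab_frame(name): name is "scene" or "top"; returns the picture (384x512x3 uint8, red, green, blue); there is no depth.
- cams.calibration(name): a dict with "camera_matrix" (3x3 intrinsics, pixels), "k1" (the pictures are not rectified: a ray, as slopes to the right and down, at radius r is drawn at 1 + k1 r^2 times it, then the intrinsics apply), "rvec" (rotation vector, rad) and "tvec" (3), from world to camera coordinates, as OpenCV has them. Camera axes: x right, y down, z forward; pixel columns grow to the right and rows downward; lengths in mm; the calibration is good to about 2 mm. A picture is of the moment at which its call begins. calibration takes no time and is no camera call.
- env.job_done(): hands the job in, once; it reports no verdict.
Trained networks look in the newest picture that a camera, given by its name, has taken for a name from the list of things; names that differ only in an ending like _2 or _b are one class to them, and where a whole thing is asked for, a point or a joint stands for the part that bears it (a point fixed in the world has none). Each returns a list of dicts, best first, with "confidence" (0 to 1); they miss things now and then, are a little off and sometimes report something else, mostly with a low value. They report only what shows in the picture. A call takes as long as a camera call.
- spotter.masks_of(camera, target): "region" (384x512 bool, what is visible of it) and "extent" ([left, top, right, bottom] in pixels, round what is visible of it).
The state is a dict: "time_s": time; "qpos": joint angles; "qvel": joint speeds; "effort": joint torques, N m; "ee_pos": TCP position; "ee_rot": TCP orientation; "force": force on the tool from outside, world axes, zero at the start; "torque": the same for the moment, N m; "gripper_width": finger opening in mm.
Only numpy, scipy, OpenCV 4.12 (cv2) and the standard library are available. Lean on these libraries where they do the work, as an engineer would, in place of code of your own. Each camera call takes 0.05 s, during which the arm holds its last target.

## Task

Take the steel core pin by the part that sticks out of the wooden rack and start it, tip first, into the deep bore of the mould block. With it partway in, let go, take it again further back, behind its collar, and push it gently home until the collar sits against the face of the block, then let go. Do not force it against the block, and leave the jar, the glass paperweight and the paddle where they are.

Things in the scene. Friction and masses are not known exactly. Their poses are not given: they have to be found in the camera images.
- pin: core pin: bare-steel round rod 228 mm long, 200 to 310 g. Origin on its axis at the collar's seating face; own +x runs to the tip. Shank 12 mm dia, x = 0 to +160 mm, last 4 mm tapered to 7 mm dia; collar 26 mm dia, x = -8 to 0; tail 18 mm dia, x = -68 to -8; balance point x = +22. May be rolled about its axis. Starts level in the rack, axis 50 mm up, front 115 to 123 mm sticking out
- pin_tip (a point): centre of the pin's tapered front end, 160 mm ahead of the seating face; same axes as the pin
- pin_tail (a point): centre of the pin's rear end, 68 mm behind the seating face; same axes as the pin. Let go partway in, the pin droops at this end by up to 10 mm; a side load here bears several times as hard on the bore
- mould: dark steel block fixed to the bench, 175 long, 70 wide, 80 mm high; four feet 12 mm high reach 60 mm either side of its middle. Origin on the bench under the bore's mouth; own x runs level from the mouth face into the block. Brass button on top, 40 mm in, 12 mm high: a spring plunger under it bears on the pin with some 6 N; past 30 mm depth the pin drags by up to 12 N
- bore_mouth (a point): centre of the round bore's mouth in the block's face, 55 mm above the bench; own x runs into the bore along its axis. Bore straight and level, 13.6 mm dia, through the whole 175 mm block, 3 mm chamfer at the mouth. The pin is home when its collar's face meets the block's face: the pin's origin at this point, its x along this x
- rack: wooden rack fixed to the bench, 150 mm long, foot 86 mm wide; two walls 75 mm high and 34 mm apart enclose the rear of the pin, which cannot be gripped there; open above and in front: the pin lifts straight up. Origin on the bench under the front lip; own x points out of the rack along the pin to its tip
- frit_jar: bystander: lidded glass jar, 52 mm across, 75 mm high, origin at the centre of its underside
- paperweight: bystander: green glass dome, 68 mm across, 50 mm high, origin at the centre of its underside
- paddle: bystander: black graphite paddle with a wooden handle lying on the bench, 12 mm thick; blade 90 x 50 mm from x = 15 to 105 mm, handle from x = 15 to -105 mm; origin on its underside

How it is judged:
By the outcome, as a careful person would: the job done as asked, in the order asked, and still so for the second after the job is handed in, with the robot touching nothing.
It also fails if it takes over 70 s, if anything falls off the work surface, if the arm or the gripper's body presses on something with over 40 N, if the wrist force passes 120 N, or if a joint passes its speed limit or range.

## Working session

There is one attempt and no reset: what is moved stays moved. The work goes in short steps, Python scripts to look and compute and a tool call to move; the robot and the scene stay as the last step left them, time stands still between calls to the robot, and variables do not carry over. Pictures are saved under pics/ and viewed, and the job is handed in when it is done.

Besides the shell and the picture viewer there is one more tool, called after "Request:" by a JSON object that holds its "name" and its "arguments". apply_moves: Moves the arm, as the interface text tells. Its arguments: {"type":"object","properties":{"plan":{"type":"array"},"squeeze":{"type":"number"}},"required":["plan"]}

```bash
ls; mkdir -p pics; python3 - <<'E'
from workcell import env,cams,spotter
import cv2
print(env.state(), env.grip_depth)
for n in("scene","top"):
    im=cams.grab_frame(n); cv2.imwrite(f"pics/{n}0.png",im[:,:,::-1]); print(n,cams.calibration(n))
E
```

```text
pics
{'time_s': 0.0, 'qpos': array([ 6.30257906e+01,  1.83498524e+01,  8.97076113e+01, -4.60601860e-04,
        7.20433481e+01, -1.14582664e+00]), 'qvel': array([-0.06198517, -0.02584413,  0.06330856, -0.00152838,  0.0869152 ,
        0.01034338]), 'effort': array([ 1.34258138e-03, -4.12469029e+01, -2.31977302e+01,  7.26706395e-02,
        4.58222092e-02, -1.45731719e-04]), 'ee_pos': array([250.28096016, 517.09879777, 213.13004716]), 'ee_rot': array([-1.79899200e+02, -1.57811690e-03,  1.54171758e+02]), 'force': array([-1.10779962,  0.92554669, -0.50314188]), 'torque': array([ 0.04987898,  0.02033343, -0.0447942 ]), 'gripper_width': 91.01498213080642} 18.8
scene {'camera_matrix': array([[354.72829037,   0.        , 261.73210584],
       [  0.        , 354.72829037, 195.07890756],
       [  0.        ,   0.        ,   1.        ]]), 'k1': -0.087571243226365, 'rvec': array([ 0.74186338,  2.63313156, -1.11215318]), 'tvec': array([ 436.63343036, -244.00733034, 1414.94221098])}
top {'camera_matrix': array([[440.64426528,   0.        , 258.56621666],
       [  0.        , 440.64426528, 190.00471257],
       [  0.        ,   0.        ,   1.        ]]), 'k1': -0.14203700478873874, 'rvec': array([ 2.17257839, -2.00336282,  0.245126  ]), 'tvec': array([ 107.69433211,  600.24154694, 1228.26314093])}
```

View pics/scene0.png

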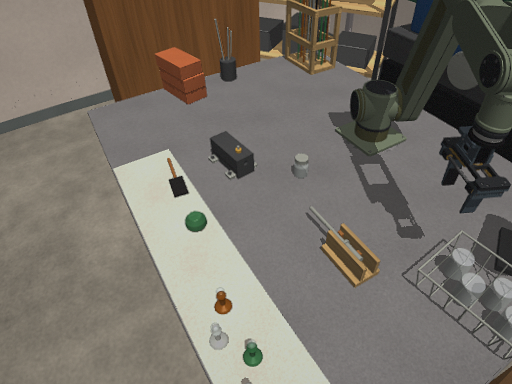

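View pics/top0.png

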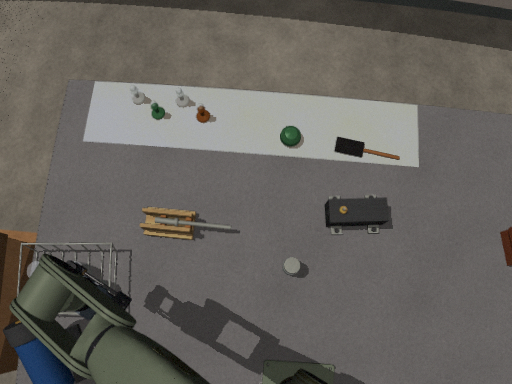

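```bash
cat > h.py <<'E'
import numpy as np, cv2
from workcell import env,cams,spotter
def proj(n,P):
    c=cams.calibration(n);P=np.atleast_2d(np.asarray(P,float))
    X=P@cv2.Rodrigues(c["rvec"])[0].T+c["tvec"]
    s=X[:,:2]/X[:,2:];s=s*(1+c["k1"]*(s**2).sum(1,keepdims=True))
    K=c["camera_matrix"];return s@K[:2,:2].T+K[:2,2]
def ray(n,uv):
    c=cams.calibration(n);K=c["camera_matrix"];R=cv2.Rodrigues(c["rvec"])[0]
    uv=np.array(uv,float).reshape(-1,1,2)
    s=cv2.undistortPoints(uv,K,np.array([c["k1"],0,0,0.]),None,None,None) if False else cv2.undistortPointsIter(uv,K,np.array([c["k1"],0,0,0.]),None,None,(3,50,1e-10))
    d=np.c_[s[:,0],np.ones(len(s))]@R
    return -R.T@c["tvec"],d
def atz(n,uv,z):
    o,d=ray(n,uv);return o+d*((z-o[2])/d[:,2:])
def tri(a,b):
    A=[];B=[]
    for n,uv in(("scene",a),("top",b)):
        o,d=ray(n,uv);d=d[0]/np.linalg.norm(d[0]);M=np.eye(3)-np.outer(d,d);A.append(M);B.append(M@o)
    x=np.linalg.solve(sum(A),sum(B))
    return x,[np.linalg.norm(A[i]@x-B[i]) for i in(0,1)]
def zoom(n,x0,y0,x1,y1,k,out,marks=()):
    im=cams.grab_frame(n)[:,:,::-1]
    c=cv2.resize(im[y0:y1,x0:x1],None,fx=k,fy=k,interpolation=cv2.INTER_CUBIC)
    for (u,v) in marks: cv2.circle(c,(int((u-x0+.5)*k),int((v-y0+.5)*k)),3,(0,0,255),1)
    cv2.imwrite("pics/"+out,c)
E
python3 - <<'E'
from h import *
print(proj("top",atz("top",[[340,210]],80)))
zoom("top",130,180,250,260,6,"tz_pin.png");zoom("top",310,180,410,250,7,"tz_m.png")
zoom("scene",290,190,400,290,6,"sz_pin.png");zoom("scene",195,120,275,190,8,"sz_m.png")
M={}
for n in("scene","top"):
  for t in("pin","mould","rack","frit_jar","paperweight","paddle"):
    r=spotter.masks_of(n,t)
    for q in r[:2]: print(n,t,round(q["confidence"],2),q["extent"],q["region"].sum())
    if r: M[n+"_"+t]=r[0]["region"]
np.savez("m.npz",**M)
E
```

```text
[[340. 210.]]
scene mould 0.95 [205.0, 130.4, 254.9, 180.5] 1467
scene mould 0.16 [310.9, 209.0, 363.5, 263.4] 358
scene rack 0.65 [322.2, 221.6, 381.0, 287.6] 2002
scene frit_jar 0.61 [294.2, 154.3, 309.1, 179.4] 316
scene paperweight 0.66 [186.3, 215.2, 207.5, 230.3] 346
scene paperweight 0.31 [168.9, 158.3, 188.2, 200.7] 350
scene paddle 0.73 [168.2, 159.2, 189.0, 201.2] 335
top pin 0.64 [154.0, 220.4, 229.9, 230.5] 393
top mould 0.57 [322.8, 193.3, 388.5, 233.6] 1968
top rack 0.74 [141.4, 208.2, 195.8, 241.8] 1265
top frit_jar 0.77 [282.0, 257.3, 300.7, 274.0] 264
top paperweight 0.65 [279.5, 124.3, 302.6, 149.1] 391
top paddle 0.65 [336.0, 138.4, 399.9, 157.3] 542
```

View pics/tz_m.png

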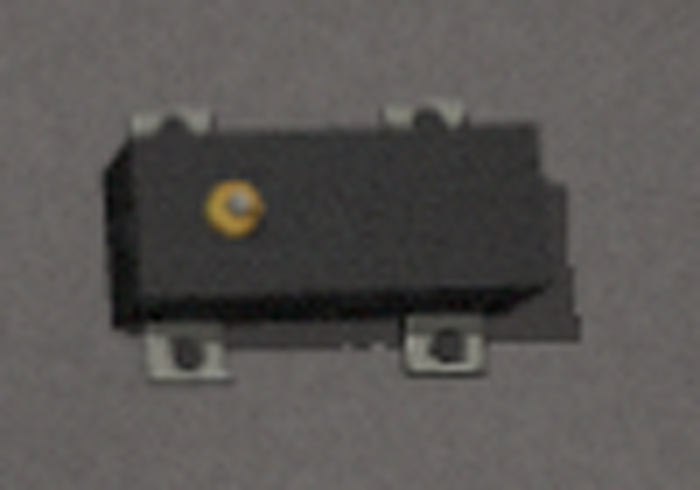

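View pics/sz_m.png

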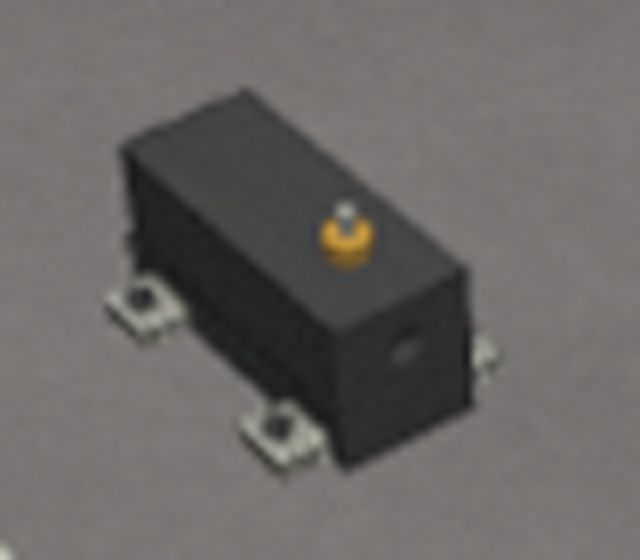

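View pics/tz_pin.png

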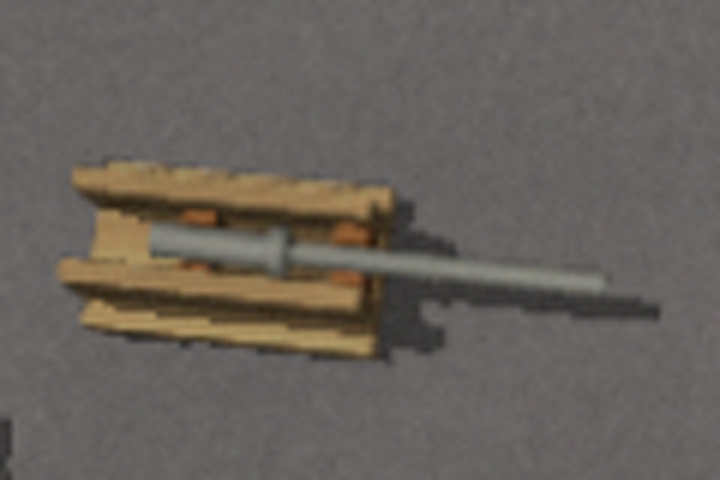

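View pics/sz_pin.png

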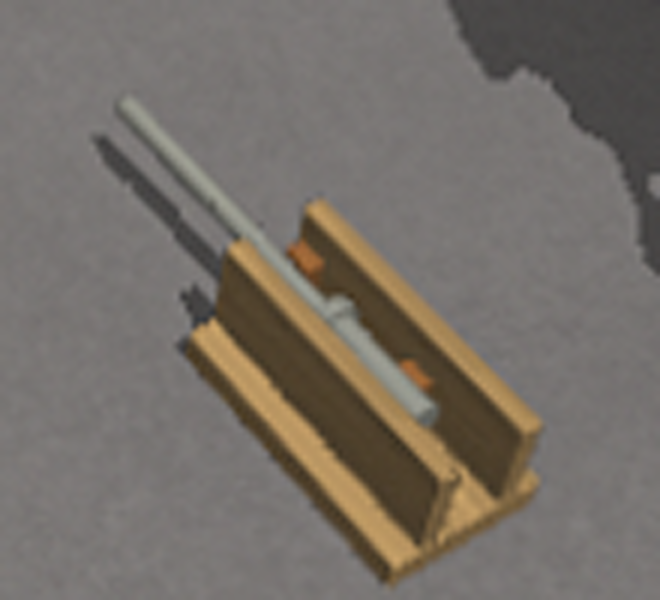

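```bash
cat > fit.py <<'E'
from h import *
from scipy.optimize import least_squares
def S(k,x0,y0,p): return [(x0+a/k-.5,y0+b/k-.5) for a,b in p]
mt=S(7,310,180,[(137,140),(138,294),(540,125),(548,290),(113,328)])
mtm=[(0,35,80),(0,-35,80),(175,35,80),(175,-35,80),(0,-35,0)]
ms=S(8,195,120,[(122,148),(247,90),(466,268),(335,332),(345,470),(473,405),(407,348)])
msm=[(175,35,80),(175,-35,80),(0,-35,80),(0,35,80),(0,35,0),(0,-35,0),(0,0,55)]
def T(p,M):
    c,s=np.cos(p[2]),np.sin(p[2]);M=np.array(M,float)
    return np.c_[p[0]+c*M[:,0]-s*M[:,1],p[1]+s*M[:,0]+c*M[:,1],M[:,2]+(p[3] if len(p)>3 else 0)]
def go(sets,p0):
    f=lambda p:np.concatenate([(proj(n,T(p,M))-np.array(u)).ravel() for n,u,M in sets])
    r=least_squares(f,p0);return r.x,r.fun
m0=atz("top",[mt[0]],80)[0];m1=atz("top",[mt[2]],80)[0];print(m0,m1)
y0=np.arctan2(*(m1-m0)[[1,0]])
for nm,s in(("both",[("top",mt,mtm),("scene",ms,msm)]),("top",[("top",mt,mtm)]),("scene",[("scene",ms,msm)])):
    p,f=go(s,[m0[0],m0[1],y0]);print("mould",nm,p[:2].round(1),np.degrees(p[2]).round(2),f.reshape(-1,2).round(1).tolist())
pt=S(6,130,180,[(604,284),(152,240)]);ps=S(6,290,190,[(125,104),(428,413)])
for a,b in zip(ps,pt):print("pin tri",tri(a,b))
pm=[(160,0,0),(-68,0,0)]
q0=atz("top",pt,50);d=q0[0]-q0[1];y0=np.arctan2(d[1],d[0]);o=q0[1]+68/228*d
p,f=go([("top",pt,pm),("scene",ps,pm)],[o[0],o[1],y0,50]);print("pin",p,np.degrees(p[2]),f.round(1))
for n,u in(("top",pt),("scene",ps)):print(n,atz(n,u,50))
E
python3 fit.py
```

```text
[575.97404345 -52.56800114  80.        ] [ 596.202167   -224.09320963   80.        ]
mould both [543.4 -52.9] -84.19 [[-1.0, -0.8], [0.2, 0.7], [-0.2, 0.1], [0.7, -0.2], [-0.4, 0.3], [-0.4, -0.9], [0.1, -0.5], [0.2, -0.2], [-0.4, -0.1], [-0.0, 0.4], [0.2, 0.5], [-0.4, -0.5]]
mould top [543.9 -53.4] -84.51 [[-0.8, -1.0], [0.3, 0.6], [0.0, 0.2], [0.8, -0.0], [-0.3, 0.1]]
mould scene [543.1 -52. ] -83.74 [[-0.6, -0.7], [-0.0, -0.3], [0.4, -0.1], [-0.1, 0.0], [0.2, 0.6], [0.3, 0.6], [-0.2, -0.3]]
pin tri (array([476.48405286, 231.08451274,  50.20967292]), [np.float64(0.46716069192800674), np.float64(0.4671606919280291)])
pin tri (array([478.59196772, 456.37525131,  55.25282153]), [np.float64(0.6063549944932468), np.float64(0.6063549944933747)])
pin [477.71358609 389.67342075  -1.57842631  52.51510192] -90.43716575364067 [ 0.3  0.  -0.4  0.4 -0.4 -0.8  0.   0.8]
top [[476.85350105 230.77603613  50.        ]
 [479.80114224 457.2316254   50.        ]]
scene [[476.0350611  231.27788041  50.        ]
 [474.83255885 454.50214411  50.        ]]
```

```bash
cat > d.py <<'E'
import sys
from h import *
from scipy.spatial.transform import Rotation as Ro
def delta(x,y,z,yaw):
    s=env.state();R=Ro.from_euler("xyz",s["ee_rot"],degrees=True)
    d=R.inv().apply(np.array([x,y,z])-s["ee_pos"])
    dy=(yaw-s["ee_rot"][2]+180)%360-180
    print("t",round(s["time_s"],2),"pos",s["ee_pos"].round(2),"rot",s["ee_rot"].round(2),"F",s["force"].round(1),"T",s["torque"].round(2),"w",round(s["gripper_width"],1))
    print("delta",d.round(2),"spin",round(-np.radians(dy),4))
if __name__=="__main__": delta(*map(float,sys.argv[1:]))
E
python3 d.py 477.4 323 150 89.4
python3 - <<'E'
from h import *
def S(k,x0,y0,p): return [(x0+a/k-.5,y0+b/k-.5) for a,b in p]
print("rack front wall tops",atz("top",S(6,130,180,[(393,190),(365,308)]),75),"foot",atz("top",S(6,130,180,[(377,355)]),10))
print("jar",atz("top",[[291,265.5]],60),atz("scene",[[301.5,167]],37))
E
```

```text
t 0.9 pos [250.52 517.57 214.  ] rot [179.99   0.   154.17] F [-0.1 -0.3 -0.5] T [ 0.05 -0.   -0.02] w 91.3
delta [-288.99  -76.3    64.  ] spin 1.1305
rack front wall tops [[510.47347984 335.83312949  75.        ]
 [451.69699389 342.85788165  75.        ]] foot [[437.28168425 344.87987567  10.        ]]
jar [[377.39645527  45.13198152  60.        ]] [[380.35865489  53.05361105  37.        ]]
```

Request:
{"name": "apply_moves", "arguments": {"plan": [{"jaw":0,"delta_pos":[-45,-12,8],"spin":0.16},{"jaw":0,"delta_pos":[-90,-24,16],"spin":0.32},{"jaw":0,"delta_pos":[-140,-37,25],"spin":0.5},{"jaw":0,"delta_pos":[-185,-50,35],"spin":0.68},{"jaw":0,"delta_pos":[-230,-62,45],"spin":0.86},{"jaw":0,"delta_pos":[-265,-72,55],"spin":1.02},{"jaw":0,"delta_pos":[-290,-77,64],"spin":1.13},{"jaw":0,"delta_pos":[-290,-77,64],"spin":1.13}]}}

```text
time_s: 1.9
ee_pos: [478.7, 320.7, 149.2]
ee_rot: [-179.9, 0.0, 89.3]
force: [-0.1, -0.0, -0.1]
gripper_width: 91.2
```

```bash
python3 d.py 477.4 321 31.5 89.4; python3 - <<'E'
from h import *
zoom("top",130,150,290,270,5,"t1.png");zoom("scene",260,120,440,290,4,"s1.png")
E
```

```text
t 1.9 pos [478.73 320.68 149.17] rot [-1.7993e+02  5.0000e-02  8.9310e+01] F [-0.1 -0.  -0.1] T [-0.05  0.06  0.06] w 91.2
delta [  0.39  -1.2  117.67] spin -0.0015
```

View pics/s1.png

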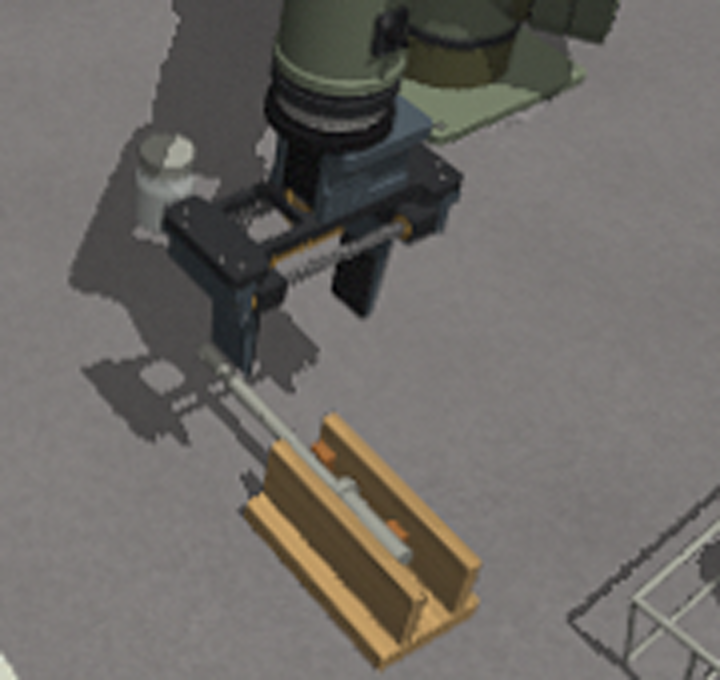

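View pics/t1.png

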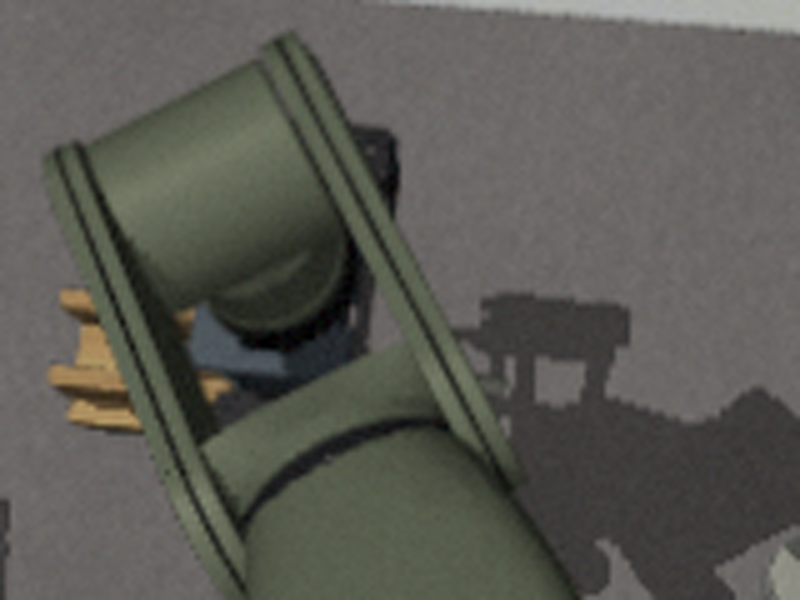

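Request:
{"name": "apply_moves", "arguments": {"plan": [{"jaw":0,"delta_pos":[0,-1,20],"spin":0},{"jaw":0,"delta_pos":[0,-1,42],"spin":0},{"jaw":0,"delta_pos":[0,-1,65],"spin":0},{"jaw":0,"delta_pos":[0,-1,85],"spin":0},{"jaw":0,"delta_pos":[0,-1,103],"spin":0},{"jaw":0,"delta_pos":[0,-1,113],"spin":0},{"jaw":0,"delta_pos":[0,-1,117.5],"spin":0},{"jaw":0,"delta_pos":[0,-1,117.5],"spin":0}]}}

```text
time_s: 3.0
ee_pos: [476.7, 322.6, 32.9]
ee_rot: [-180.0, -0.0, 89.5]
force: [0.3, -0.4, -0.1]
gripper_width: 90.8
```

```bash
python3 d.py 477.4 321 31.5 89.4; python3 - <<'E'
from h import *
zoom("scene",290,140,410,290,5,"s2.png")
E
```

```text
t 3.0 pos [476.66 322.6   32.88] rot [-1.800e+02 -4.000e-02  8.951e+01] F [ 0.3 -0.4 -0.1] T [-0.04  0.08  0.  ] w 90.8
delta [-1.59  0.75  1.38] spin 0.002
```

View pics/s2.png

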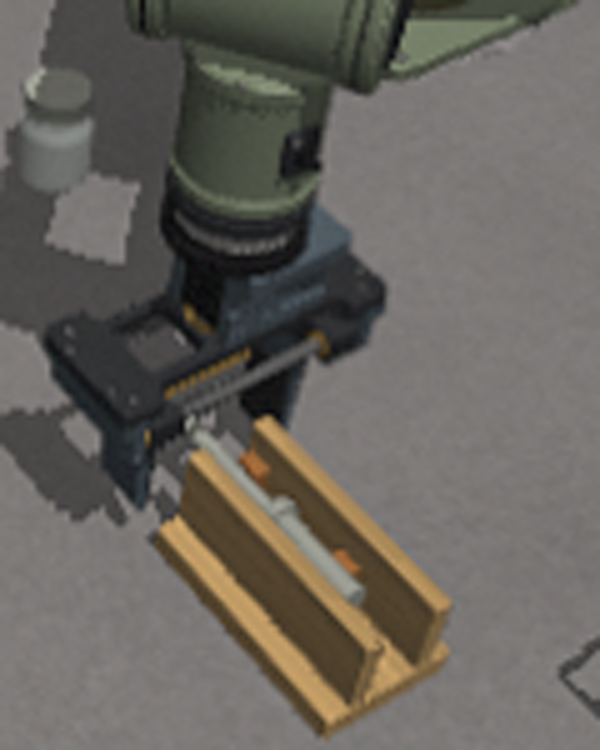

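Request:
{"name": "apply_moves", "arguments": {"plan": [{"jaw":0.3,"delta_pos":[-1.5,0.7,1],"spin":0},{"jaw":0.6,"delta_pos":[-1.5,0.7,1],"spin":0},{"jaw":1,"delta_pos":[-1.5,0.7,1],"spin":0},{"jaw":1,"delta_pos":[-1.5,0.7,1],"spin":0},{"jaw":1,"delta_pos":[-1.5,0.7,1],"spin":0},{"jaw":1,"delta_pos":[-1.5,0.7,1],"spin":0},{"jaw":1,"delta_pos":[-1.5,0.7,1],"spin":0},{"jaw":1,"delta_pos":[-1.5,0.7,1],"spin":0}], "squeeze": 58}}

```text
time_s: 4.05
ee_pos: [477.6, 321.1, 32.1]
ee_rot: [180.0, -0.1, 89.5]
force: [0.5, -0.8, 1.4]
gripper_width: 14.1
```

```bash
python3 d.py 477.4 321 130 89.4
```

```text
t 4.05 pos [477.6  321.1   32.13] rot [ 1.7998e+02 -6.0000e-02  8.9500e+01] F [ 0.5 -0.8  1.4] T [-0.06  0.05 -0.03] w 14.1
delta [  0.    -0.16 -97.87] spin 0.0017
```

Request:
{"name": "apply_moves", "arguments": {"plan": [{"jaw":1,"delta_pos":[0,0,0],"spin":0},{"jaw":1,"delta_pos":[0,0,0],"spin":0},{"jaw":1,"delta_pos":[0,0,0],"spin":0},{"jaw":1,"delta_pos":[0,0,0],"spin":0},{"jaw":1,"delta_pos":[0,0,-2],"spin":0},{"jaw":1,"delta_pos":[0,0,-5],"spin":0},{"jaw":1,"delta_pos":[0,0,-8],"spin":0},{"jaw":1,"delta_pos":[0,0,-10],"spin":0}]}}

```text
time_s: 5.05
ee_pos: [477.7, 321.1, 42.3]
ee_rot: [180.0, -0.1, 89.5]
force: [-0.0, 0.3, -2.0]
gripper_width: 10.6
```

```bash
python3 d.py 477.4 321 130 89.4;python3 - <<'E'
from h import *
zoom("scene",290,140,410,290,5,"s3.png")
E
```

```text
t 5.05 pos [477.65 321.12  42.31] rot [ 1.7997e+02 -6.0000e-02  8.9500e+01] F [-0.   0.3 -2. ] T [-0.2   0.05  0.04] w 10.6
delta [-3.000e-02 -2.000e-01 -8.769e+01] spin 0.0017
```

View pics/s3.png

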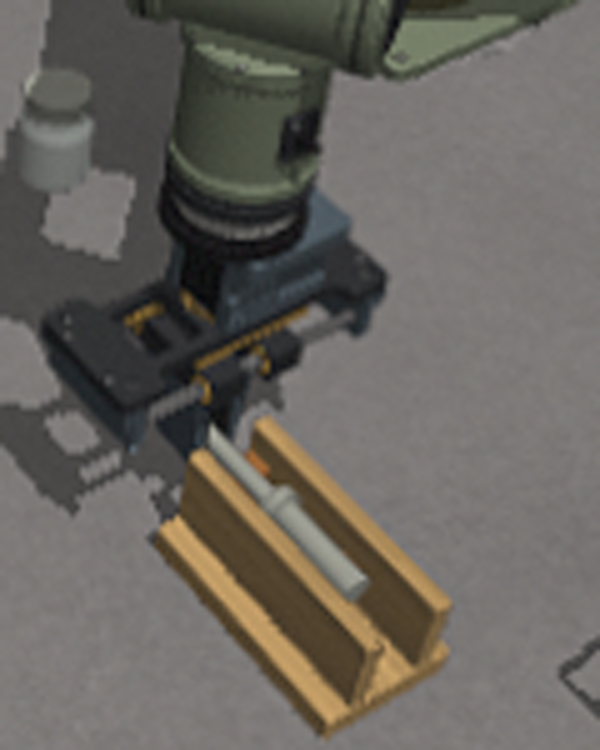

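Request:
{"name": "apply_moves", "arguments": {"plan": [{"jaw":1,"delta_pos":[0,0,-6],"spin":0},{"jaw":1,"delta_pos":[0,0,-14],"spin":0},{"jaw":1,"delta_pos":[0,0,-24],"spin":0},{"jaw":1,"delta_pos":[0,0,-36],"spin":0},{"jaw":1,"delta_pos":[0,0,-48],"spin":0},{"jaw":1,"delta_pos":[0,0,-58],"spin":0},{"jaw":1,"delta_pos":[0,0,-65],"spin":0},{"jaw":1,"delta_pos":[0,0,-68],"spin":0}]}}

```text
time_s: 6.1
ee_pos: [477.8, 321.2, 111.0]
ee_rot: [179.9, -0.1, 89.5]
force: [0.1, 0.9, -3.2]
gripper_width: 10.6
```

```bash
python3 d.py 530 160 120 95.8;python3 - <<'E'
from h import *
zoom("scene",280,110,400,260,5,"s4.png");zoom("top",120,150,290,270,5,"t4.png")
E
```

```text
t 6.1 pos [477.8  321.19 111.05] rot [ 1.7992e+02 -9.0000e-02  8.9500e+01] F [ 0.1  0.9 -3.2] T [-0.22  0.04 -0.01] w 10.6
delta [-160.71   53.61   -9.14] spin -0.1099
```

View pics/s4.png

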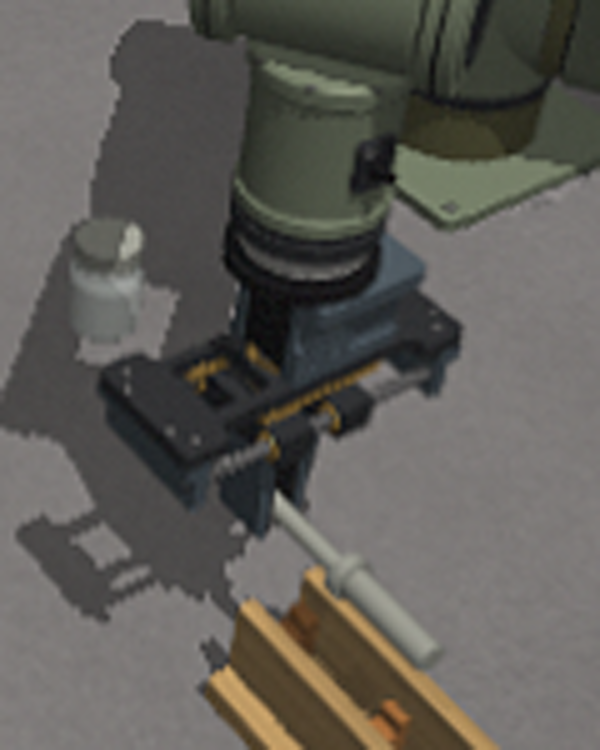

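View pics/t4.png

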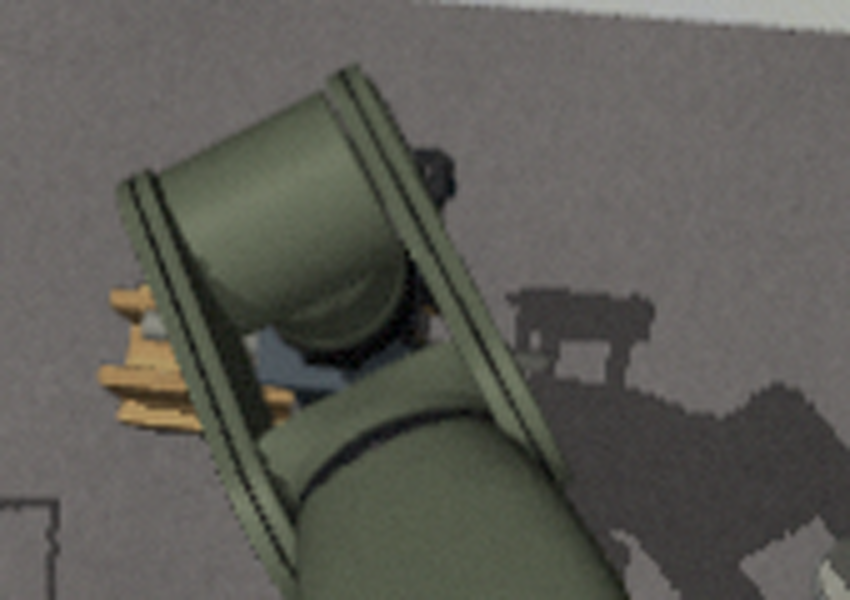

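```bash
cat > tilt.py <<'E'
from h import *
from scipy.optimize import least_squares
def predict(s,off,zoff,tilt,xs,dyaw=0,lat=0):
    # pin dir = -tool x ; off = pin-x at grasp point; tilt>0: tail down (tip up)
    p=s["ee_pos"].copy();yaw=np.radians(s["ee_rot"][2]+180+dyaw);t=np.radians(tilt)
    d=np.array([np.cos(yaw)*np.cos(t),np.sin(yaw)*np.cos(t),np.sin(t)])
    n=np.array([-np.sin(yaw),np.cos(yaw),0])
    g=p+[0,0,zoff]+lat*n
    return np.array([g+(x-off)*d for x in xs])
E
python3 - <<'E'
from tilt import *
s=env.state()
for t in(-2,-1,0,1,2,3,4):
    print(t,(proj("scene",predict(s,70,17.9,t,[-68,-8,0,40]))).round(1).tolist())
E
```

```text
-2 [[366.9, 240.6], [350.9, 225.4], [348.8, 223.5], [338.9, 214.1]]
-1 [[366.7, 241.2], [350.8, 225.8], [348.8, 223.8], [338.9, 214.3]]
0 [[366.5, 241.8], [350.7, 226.1], [348.7, 224.1], [338.9, 214.4]]
1 [[366.3, 242.4], [350.6, 226.5], [348.6, 224.4], [338.9, 214.5]]
2 [[366.1, 243.0], [350.6, 226.8], [348.6, 224.7], [338.8, 214.7]]
3 [[365.9, 243.6], [350.5, 227.1], [348.5, 225.0], [338.8, 214.8]]
4 [[365.7, 244.1], [350.4, 227.4], [348.4, 225.3], [338.8, 214.9]]
```

```bash
python3 d.py 530.2 76.4 75 95.8
```

```text
t 6.2 pos [477.75 321.13 110.69] rot [ 1.7994e+02 -8.0000e-02  8.9500e+01] F [-0.   0.1 -2.8] T [-0.24 -0.    0.  ] w 10.6
delta [-244.32   54.55   35.4 ] spin -0.11
```

Request:
{"name": "apply_moves", "arguments": {"plan": [{"jaw":1,"delta_pos":[-6,1,0],"spin":0},{"jaw":1,"delta_pos":[-18,4,0],"spin":0},{"jaw":1,"delta_pos":[-36,8,0],"spin":-0.01},{"jaw":1,"delta_pos":[-56,12,0],"spin":-0.02},{"jaw":1,"delta_pos":[-76,16,2],"spin":-0.03},{"jaw":1,"delta_pos":[-96,21,5],"spin":-0.04},{"jaw":1,"delta_pos":[-112,25,8],"spin":-0.05},{"jaw":1,"delta_pos":[-124,28,10],"spin":-0.055}]}}

```text
time_s: 7.2
ee_pos: [504.7, 195.4, 100.3]
ee_rot: [180.0, -0.1, 92.6]
force: [0.1, -0.3, -3.2]
gripper_width: 10.3
```

```bash
python3 d.py 530.2 76.4 75 95.8
```

```text
t 7.2 pos [504.7  195.42 100.29] rot [ 1.7996e+02 -6.0000e-02  9.2610e+01] F [ 0.1 -0.3 -3.2] T [-0.22  0.05  0.02] w 10.3
delta [-120.08   20.04   25.18] spin -0.0557
```

Request:
{"name": "apply_moves", "arguments": {"plan": [{"jaw":1,"delta_pos":[-10,1.5,1],"spin":0},{"jaw":1,"delta_pos":[-30,5,4],"spin":-0.01},{"jaw":1,"delta_pos":[-52,9,8],"spin":-0.02},{"jaw":1,"delta_pos":[-74,12,13],"spin":-0.03},{"jaw":1,"delta_pos":[-94,16,18],"spin":-0.045},{"jaw":1,"delta_pos":[-110,18.5,22],"spin":-0.055},{"jaw":1,"delta_pos":[-117,19.5,24],"spin":-0.056},{"jaw":1,"delta_pos":[-120,20,25],"spin":-0.056}]}}

```text
time_s: 8.2
ee_pos: [530.2, 76.3, 75.2]
ee_rot: [180.0, -0.1, 95.8]
force: [-0.2, -0.0, -2.7]
gripper_width: 10.5
```

```bash
python3 d.py 530.2 76.4 37 95.8;python3 - <<'E'
from h import *
zoom("scene",190,60,340,180,5,"s5.png");zoom("top",220,150,390,270,5,"t5.png")
E
```

```text
t 8.2 pos [530.22  76.33  75.17] rot [ 1.7995e+02 -7.0000e-02  9.5780e+01] F [-0.2 -0.  -2.7] T [-0.22 -0.02  0.02] w 10.5
delta [ 2.000e-02 -4.000e-02  3.817e+01] spin -0.0003
```

View pics/s5.png

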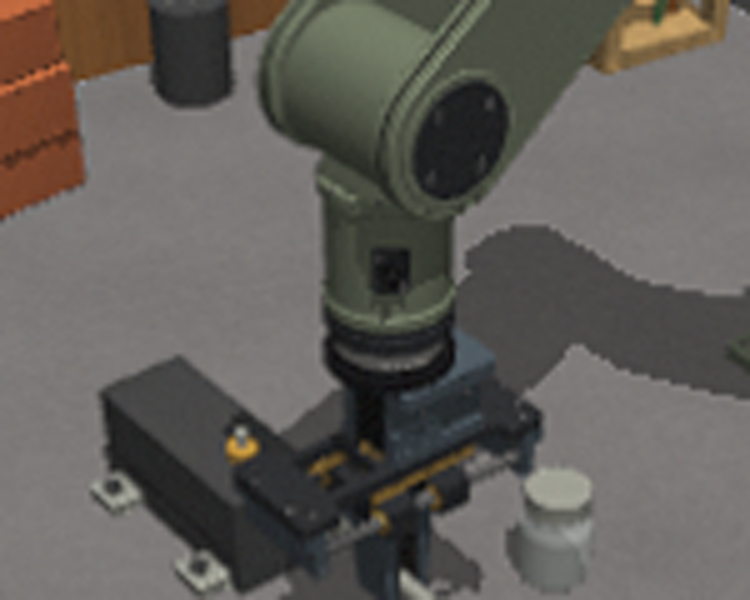

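View pics/t5.png

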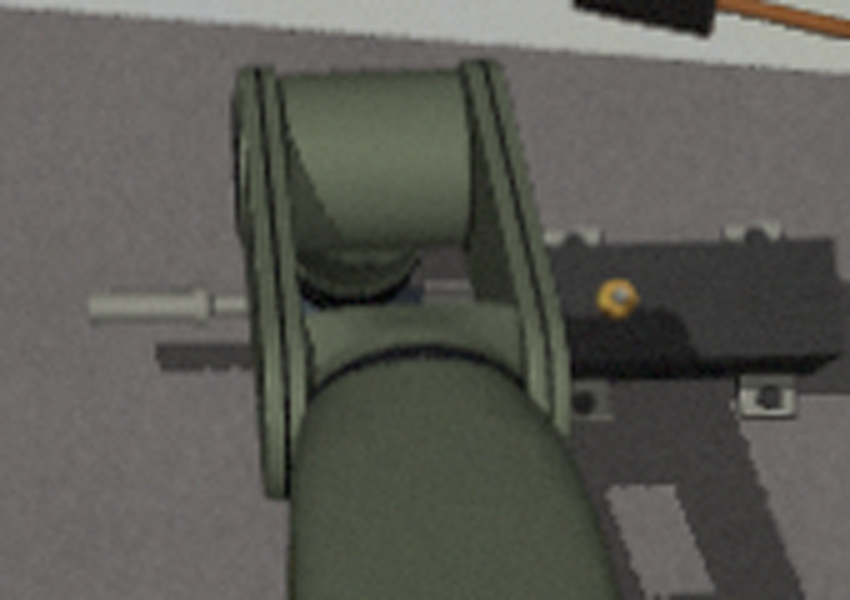

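```bash
python3 - <<'E'
from tilt import *
s=env.state()
for t in(0,):
    print(t,(proj("top",predict(s,70,17.9,t,[-68,-8,0,12,100,160]))).round(1).tolist())
    print(t,(proj("scene",predict(s,70,17.9,t,[-68,-8,0,12,30,40,100,160]))).round(1).tolist())
zoom("top",225,190,325,225,8,"t6.png",proj("top",predict(s,70,17.9,0,[-68,0,12,100])))
zoom("scene",250,160,310,230,8,"s6.png",proj("scene",predict(s,70,17.9,0,[-68,-8,0,30])))
r=spotter.masks_of("top","pin");print([(q["confidence"],q["extent"]) for q in r])
r=spotter.masks_of("scene","pin");print([(q["confidence"],q["extent"]) for q in r])
E
```

```text
0 [[236.4, 211.4], [257.3, 211.0], [260.1, 211.0], [264.2, 210.9], [294.8, 210.3], [315.6, 209.8]]
0 [[296.8, 198.3], [283.8, 187.2], [282.1, 185.8], [279.6, 183.6], [275.9, 180.5], [273.9, 178.8], [262.3, 168.9], [251.3, 159.6]]
[(0.76, [240.2, 208.2, 310.1, 219.3])]
[(0.73, [272.1, 171.7, 301.1, 200.4])]
```

View pics/t6.png

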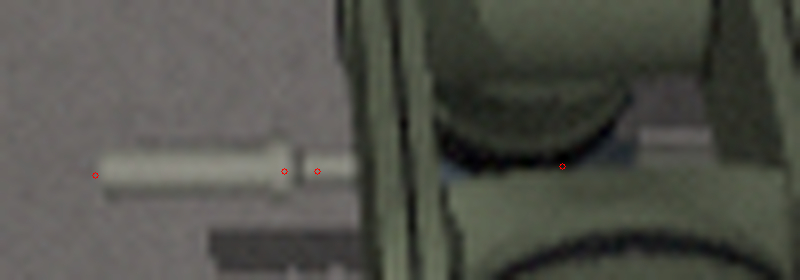

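View pics/s6.png

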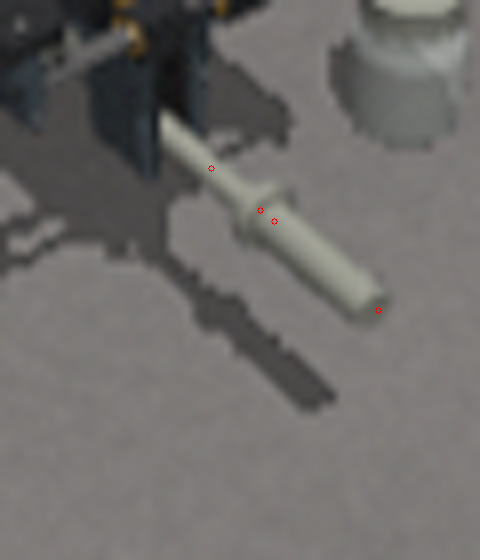

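```bash
python3 - <<'E'
from tilt import *
s=env.state()
im=cams.grab_frame("top")
g=im.astype(int).sum(2)//3
np.set_printoptions(linewidth=200)
print("cols 238-268"); print(g[204:220,[239,242,246,250,254,258,262,264,266,268]])
print("cols 300-314");print(g[200:216,298:316])
zoom("top",290,190,330,220,20,"t7.png",proj("top",predict(s,67,17.9,0,[100,130,160])))
E
```

```text
cols 238-268
[[101 106 105 106 106 103 101 104 107  85]
 [103 105 106 105 107 103 103 107 107  93]
 [103 104 106 103 108  99 102 100 105 100]
 [102 102 101  99  92  93 102 103 104  99]
 [105 106  99 100  95 108  96  97 100  99]
 [119 120 117 120 120 124  81 114 112 114]
 [135 136 133 132 137 134  80 133 132 136]
 [132 133 138 137 140 134  83 126 126 124]
 [120 121 125 123 120 120  75  93  97  95]
 [ 97  97  95  94  94 100  88  91  96  92]
 [ 79  93  89  90  91  92 102 102 106 103]
 [ 96 103 103 103 108  91 102 104 108 104]
 [107 107 104 104 103  98 103 102 104 105]
 [109 104 106 102 107 103 104 106 101 103]
 [107 106 106 103  83  84  82  83  83  83]
 [106 104 108 103  60  58  60  58  62  59]]
cols 300-314
[[51 53 46 49 40 47 49 58 61 57 62 58 61 61 41 36 42 43]
 [55 50 47 38 49 41 59 60 60 61 59 61 60 57 49 40 42 43]
 [42 40 38 46 43 31 59 62 63 60 60 59 64 56 54 42 39 42]
 [37 37 45 47 30 49 56 61 61 64 60 62 59 59 58 43 46 46]
 [38 47 44 27 37 62 61 63 60 59 56 61 56 60 61 43 42 45]
 [56 41 32 18 57 59 63 59 58 57 57 62 60 61 58 51 43 40]
 [50 17 17 36 61 60 56 88 86 85 85 85 90 85 84 74 44 46]
 [18 11 25 39 53 50 52 89 89 84 90 90 90 89 87 80 43 44]
 [ 7 27 39 44 35 37 52 65 69 71 71 75 69 73 71 74 49 42]
 [23 41 45 41 37 39 58 78 80 75 78 76 80 76 77 74 60 44]
 [47 49 48 51 50 49 65 79 77 82 80 78 79 78 81 81 66 61]
 [63 64 62 64 63 58 66 71 68 74 73 74 69 72 72 77 74 76]
 [70 69 67 65 65 67 67 70 65 68 68 69 71 75 73 76 75 76]
 [64 68 69 68 65 64 64 67 67 69 69 69 71 74 75 77 77 78]
 [68 62 65 67 66 61 65 64 67 66 68 70 69 73 74 77 78 74]
 [72 73 74 71 74 77 71 70 72 71 69 74 67 72 71 76 78 83]]
```

View pics/t7.png

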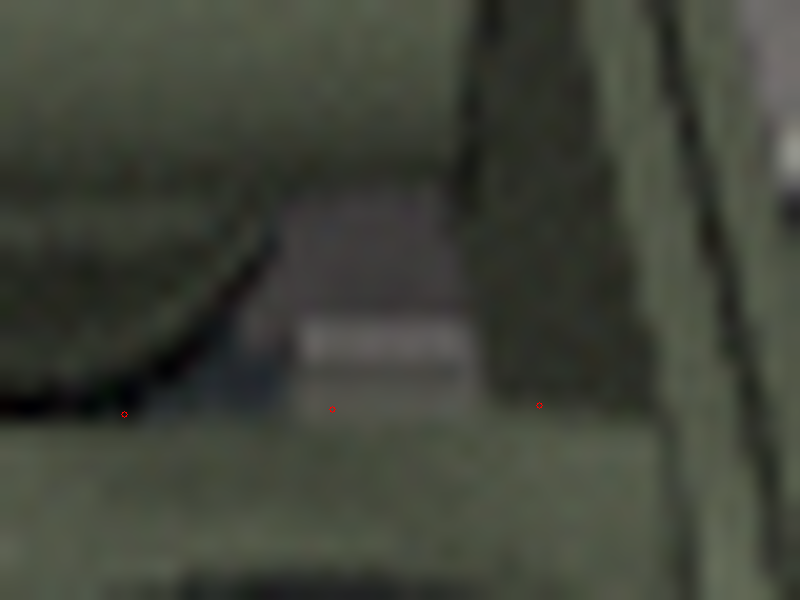

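Request:
{"name": "apply_moves", "arguments": {"plan": [{"jaw":1,"delta_pos":[0,0,6],"spin":0},{"jaw":1,"delta_pos":[0,0,14],"spin":0},{"jaw":1,"delta_pos":[0,0,23],"spin":0},{"jaw":1,"delta_pos":[0,0,31],"spin":0},{"jaw":1,"delta_pos":[-4,0,36],"spin":0},{"jaw":1,"delta_pos":[-12,0,38],"spin":0},{"jaw":1,"delta_pos":[-20,0,38],"spin":0},{"jaw":1,"delta_pos":[-25,0,38],"spin":0}]}}

```text
time_s: 9.6
ee_pos: [533.1, 51.3, 37.5]
ee_rot: [179.9, -0.1, 95.8]
force: [0.2, -0.2, -2.5]
gripper_width: 10.8
```

```bash
python3 d.py 530.2 76.4 37 95.8;python3 - <<'E'
from tilt import *
s=env.state()
zoom("scene",200,100,320,220,6,"s8.png",proj("scene",predict(s,67,17.9,0,[-68,0,20])));zoom("top",220,170,350,240,6,"t8.png",proj("top",predict(s,67,17.9,0,[-68,0,12,120,160])))
E
```

```text
t 9.6 pos [533.07  51.27  37.55] rot [ 1.7991e+02 -6.0000e-02  9.5810e+01] F [ 0.2 -0.2 -2.5] T [-0.17  0.02  0.  ] w 10.8
delta [25.29 -0.31  0.57] spin 0.0001
```

View pics/s8.png

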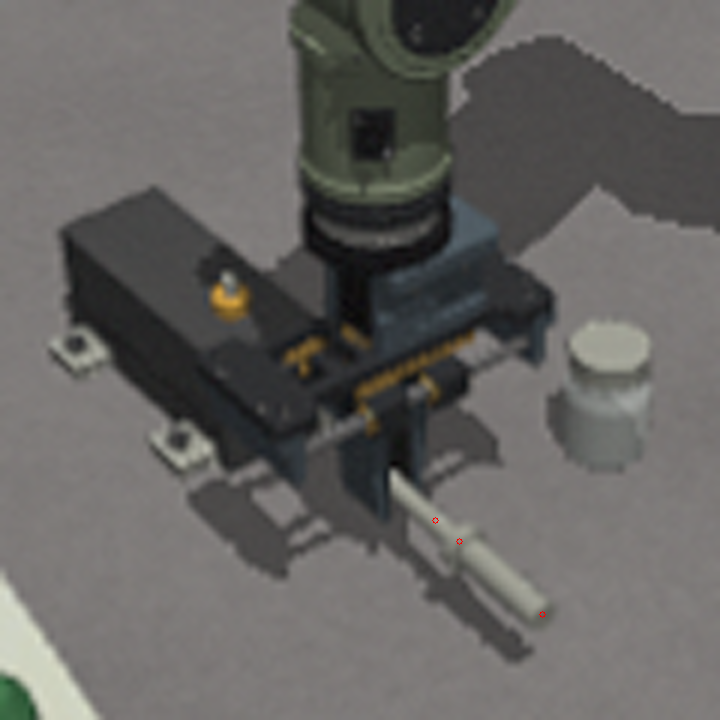

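View pics/t8.png

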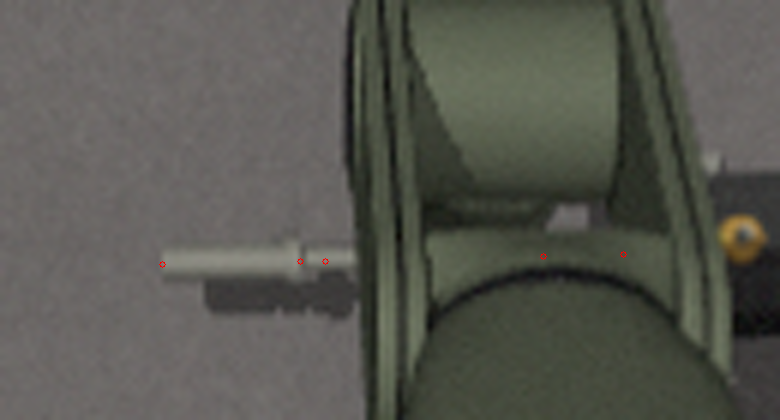

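Request:
{"name": "apply_moves", "arguments": {"plan": [{"jaw":1,"delta_pos":[-2,-0.2,0.5],"spin":0},{"jaw":1,"delta_pos":[-5,-0.2,0.5],"spin":0},{"jaw":1,"delta_pos":[-8,-0.2,0.5],"spin":0},{"jaw":1,"delta_pos":[-10,-0.2,0.5],"spin":0},{"jaw":1,"delta_pos":[-12,-0.2,0.5],"spin":0},{"jaw":1,"delta_pos":[-14,-0.2,0.5],"spin":0},{"jaw":1,"delta_pos":[-15,-0.2,0.5],"spin":0},{"jaw":1,"delta_pos":[-16,-0.2,0.5],"spin":0}]}}

```text
time_s: 10.7
ee_pos: [534.4, 35.4, 37.0]
ee_rot: [179.9, -0.1, 95.8]
force: [-0.5, -0.4, -2.9]
gripper_width: 10.7
```

```bash
python3 d.py 534.8 31.7 37 95.8
```

```text
t 10.7 pos [534.42  35.37  37.03] rot [ 1.7991e+02 -6.0000e-02  9.5790e+01] F [-0.5 -0.4 -2.9] T [-0.19  0.07  0.04] w 10.7
delta [-3.69  0.    0.03] spin -0.0001
```

No contact force yet; on slowly.

Request:
{"name": "apply_moves", "arguments": {"plan": [{"jaw":1,"delta_pos":[-1,0,0],"spin":0},{"jaw":1,"delta_pos":[-2,0,0],"spin":0},{"jaw":1,"delta_pos":[-3,0,0],"spin":0},{"jaw":1,"delta_pos":[-4,0,0],"spin":0},{"jaw":1,"delta_pos":[-5,0,0],"spin":0},{"jaw":1,"delta_pos":[-6,0,0],"spin":0},{"jaw":1,"delta_pos":[-7,0,0],"spin":0},{"jaw":1,"delta_pos":[-8,0,0],"spin":0}]}}

```text
time_s: 11.7
ee_pos: [535.2, 27.3, 37.0]
ee_rot: [179.9, -0.1, 95.8]
force: [0.2, 1.2, -3.4]
gripper_width: 10.4
```

```bash
python3 d.py 534.8 31.7 37 95.8
```

```text
t 11.7 pos [535.21  27.35  37.01] rot [ 1.7992e+02 -6.0000e-02  9.5790e+01] F [ 0.2  1.2 -3.4] T [-0.16  0.14 -0.  ] w 10.4
delta [4.37 0.03 0.02] spin -0.0002
```

Request:
{"name": "apply_moves", "arguments": {"plan": [{"jaw":1,"delta_pos":[-2,0,0],"spin":0},{"jaw":1,"delta_pos":[-4,0,0],"spin":0},{"jaw":1,"delta_pos":[-6,0,0],"spin":0},{"jaw":1,"delta_pos":[-8,0,0],"spin":0},{"jaw":1,"delta_pos":[-10,0,0],"spin":0},{"jaw":1,"delta_pos":[-12,0,0],"spin":0},{"jaw":1,"delta_pos":[-14,0,0],"spin":0},{"jaw":1,"delta_pos":[-15,0,0],"spin":0}]}}

```text
time_s: 12.7
ee_pos: [536.7, 12.3, 37.0]
ee_rot: [179.9, -0.1, 95.8]
force: [-0.9, 0.9, -3.1]
gripper_width: 11.1
```

```bash
python3 d.py 534.8 31.7 37 95.8
```

```text
t 12.7 pos [536.74  12.28  36.99] rot [ 1.7991e+02 -6.0000e-02  9.5780e+01] F [-0.9  0.9 -3.1] T [-0.2   0.08 -0.05] w 11.1
delta [1.951e+01 3.000e-02 1.000e-02] spin -0.0003
```

Request:
{"name": "apply_moves", "arguments": {"plan": [{"jaw":1,"delta_pos":[-2,0,0],"spin":0},{"jaw":1,"delta_pos":[-4,0,0],"spin":0},{"jaw":1,"delta_pos":[-6,0,0],"spin":0},{"jaw":1,"delta_pos":[-8,0,0],"spin":0},{"jaw":1,"delta_pos":[-10,0,0],"spin":0},{"jaw":1,"delta_pos":[-12,0,0],"spin":0},{"jaw":1,"delta_pos":[-14,0,0],"spin":0},{"jaw":1,"delta_pos":[-16,0,0],"spin":0}]}}

```text
time_s: 13.7
ee_pos: [537.7, -2.3, 36.7]
ee_rot: [180.0, -0.2, 95.7]
force: [-0.5, 6.5, -4.5]
gripper_width: 10.4
```

```bash
python3 d.py 534.8 31.7 37 95.8
```

```text
t 13.7 pos [537.7   -2.34  36.69] rot [179.99  -0.2   95.72] F [-0.5  6.5 -4.5] T [ 1.09  0.22 -0.03] w 10.4
delta [34.16  0.51 -0.19] spin -0.0013
```

Request:
{"name": "apply_moves", "arguments": {"plan": [{"jaw":1,"delta_pos":[-2.5,0,0],"spin":0},{"jaw":1,"delta_pos":[-5,0,0],"spin":0},{"jaw":1,"delta_pos":[-7.5,0,0],"spin":0},{"jaw":1,"delta_pos":[-10,0,0],"spin":0},{"jaw":1,"delta_pos":[-13,0,0],"spin":0},{"jaw":1,"delta_pos":[-16,0,0],"spin":0},{"jaw":1,"delta_pos":[-19,0,0],"spin":0},{"jaw":1,"delta_pos":[-21,0,0],"spin":0}]}}

```text
time_s: 14.7
ee_pos: [539.6, -22.1, 36.5]
ee_rot: [180.0, -0.3, 95.7]
force: [0.4, 7.6, -3.0]
gripper_width: 10.6
```

```bash
python3 d.py 534.8 31.7 37 95.8;python3 - <<'E'
from tilt import *
s=env.state()
zoom("scene",200,100,320,220,6,"s9.png",proj("scene",predict(s,67,17.9,0,[-68,0,20])));zoom("top",220,170,350,240,6,"t9.png",proj("top",predict(s,67,17.9,0,[-68,0,12,120,160])))
E
```

```text
t 14.7 pos [539.62 -22.05  36.55] rot [180.    -0.33  95.68] F [ 0.4  7.6 -3. ] T [0.97 0.07 0.03] w 10.6
delta [53.97  0.52 -0.15] spin -0.0022
```

View pics/s9.png

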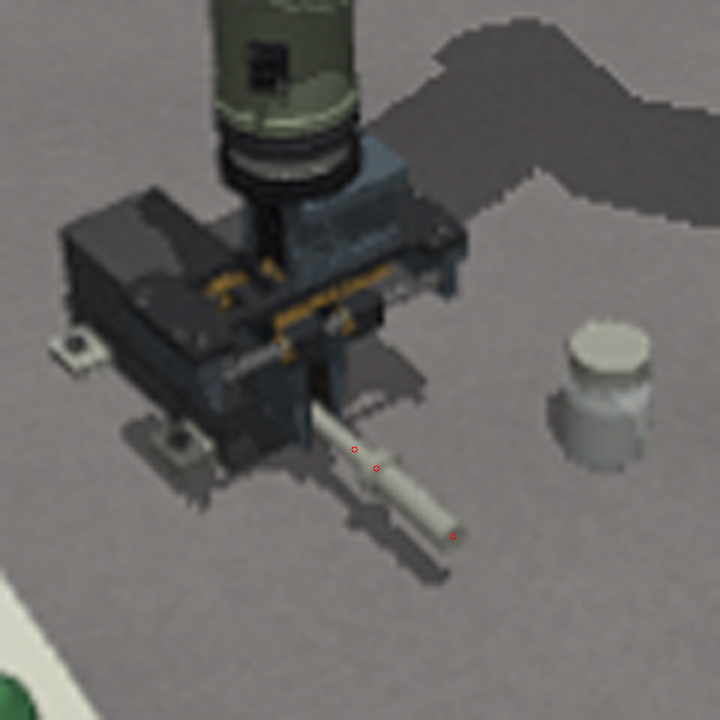

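View pics/t9.png

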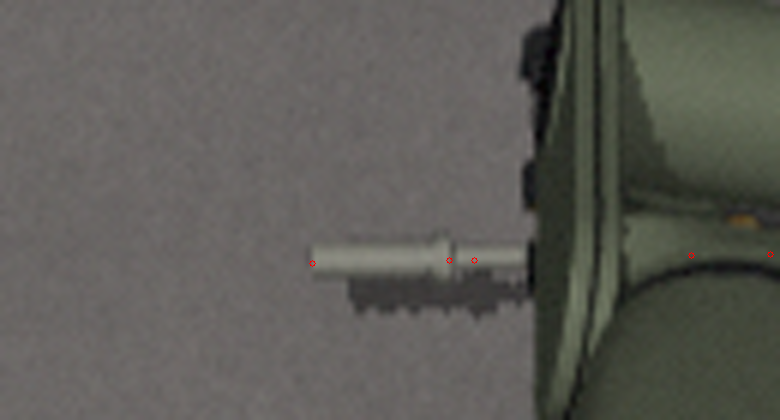

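Request:
{"name": "apply_moves", "arguments": {"plan": [{"jaw":0.9,"delta_pos":[0,0,0],"spin":0},{"jaw":0.7,"delta_pos":[0,0,0],"spin":0},{"jaw":0.5,"delta_pos":[0,0,0],"spin":0},{"jaw":0.3,"delta_pos":[0,0,0],"spin":0},{"jaw":0.1,"delta_pos":[0,0,0],"spin":0},{"jaw":0,"delta_pos":[0,0,0],"spin":0},{"jaw":0,"delta_pos":[0,0,0],"spin":0},{"jaw":0,"delta_pos":[0,0,0],"spin":0}]}}

```text
time_s: 15.8
ee_pos: [539.7, -22.4, 36.5]
ee_rot: [180.0, -0.3, 95.7]
force: [0.7, -0.9, -0.2]
gripper_width: 77.6
```

```bash
python3 d.py 529.2 80 34 95.8;python3 - <<'E'
from tilt import *
s=env.state()
zoom("scene",200,100,320,220,6,"s10.png",proj("scene",predict(s,67,17.9,0,[-68,0,20])))
E
```

```text
t 15.8 pos [539.68 -22.36  36.55] rot [179.99  -0.29  95.69] F [ 0.7 -0.9 -0.2] T [-0.1   0.08  0.02] w 77.6
delta [102.88  -0.28   3.08] spin -0.0019
```

View pics/s10.png

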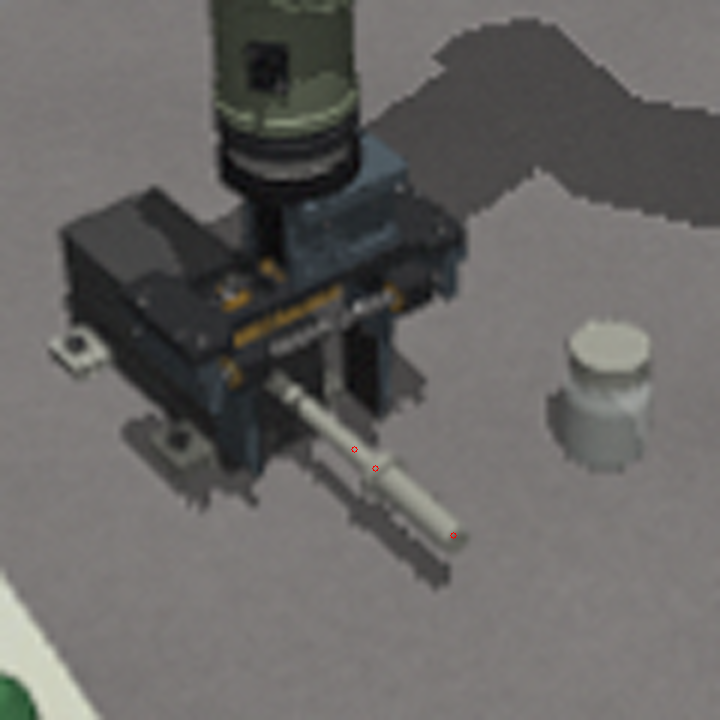

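Request:
{"name": "apply_moves", "arguments": {"plan": [{"jaw":0,"delta_pos":[0,0,0],"spin":0},{"jaw":0,"delta_pos":[10,0,0],"spin":0},{"jaw":0,"delta_pos":[28,0,0],"spin":0},{"jaw":0,"delta_pos":[48,0,1],"spin":0},{"jaw":0,"delta_pos":[68,0,2],"spin":-0.001},{"jaw":0,"delta_pos":[88,0,3],"spin":-0.002},{"jaw":0,"delta_pos":[100,0,3],"spin":-0.002},{"jaw":0,"delta_pos":[103,0,3],"spin":-0.002}]}}

```text
time_s: 16.85
ee_pos: [529.4, 81.1, 34.1]
ee_rot: [180.0, -0.3, 95.9]
force: [0.5, 1.1, 0.8]
gripper_width: 91.6
```

```bash
python3 d.py 529.2 80 34 95.8;python3 - <<'E'
from tilt import *
s=env.state()
zoom("scene",220,120,320,220,7,"s11.png",proj("scene",predict(s,-36,15,0,[-68,0,60])))
zoom("top",220,170,350,240,6,"t11.png",proj("top",predict(s,-36,15,0,[-68,0,60])))
E
```

```text
t 16.85 pos [529.4   81.06  34.07] rot [179.99  -0.29  95.88] F [0.5 1.1 0.8] T [-0.03  0.07 -0.01] w 91.6
delta [-1.04 -0.31  0.07] spin 0.0015
```

View pics/s11.png

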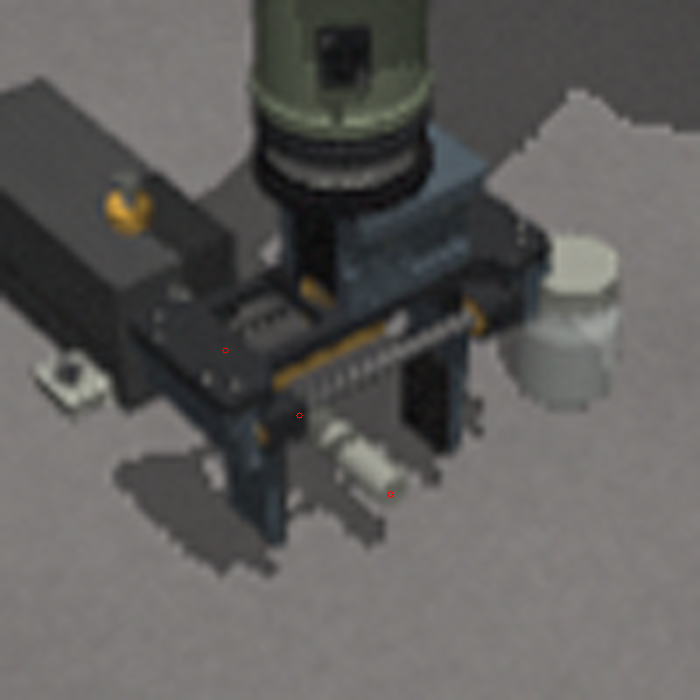

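View pics/t11.png

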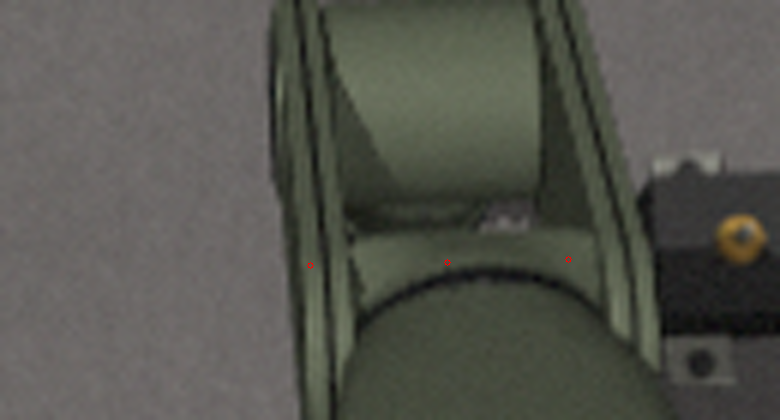

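Request:
{"name": "apply_moves", "arguments": {"plan": [{"jaw":0.3,"delta_pos":[0,0,0],"spin":0},{"jaw":0.6,"delta_pos":[0,0,0],"spin":0},{"jaw":0.8,"delta_pos":[0,0,0],"spin":0},{"jaw":1,"delta_pos":[0,0,0],"spin":0},{"jaw":1,"delta_pos":[0,0,0],"spin":0},{"jaw":1,"delta_pos":[0,0,0],"spin":0},{"jaw":1,"delta_pos":[0,0,0],"spin":0},{"jaw":1,"delta_pos":[0,0,0],"spin":0}], "squeeze": 12}}

```text
time_s: 17.95
ee_pos: [529.2, 80.4, 34.0]
ee_rot: [-180.0, -0.3, 95.8]
force: [-0.9, -0.1, 0.0]
gripper_width: 17.4
```

Request:
{"name": "apply_moves", "arguments": {"plan": [{"jaw":1,"delta_pos":[0,0,0],"spin":0},{"jaw":1,"delta_pos":[0,0,0],"spin":0},{"jaw":1,"delta_pos":[0,0,0],"spin":0},{"jaw":1,"delta_pos":[0,0,0],"spin":0},{"jaw":1,"delta_pos":[0,0,0],"spin":0},{"jaw":1,"delta_pos":[0,0,0],"spin":0},{"jaw":1,"delta_pos":[0,0,0],"spin":0},{"jaw":1,"delta_pos":[0,0,0],"spin":0}], "squeeze": 15}}

```text
time_s: 18.95
ee_pos: [529.2, 80.4, 34.1]
ee_rot: [-180.0, -0.3, 95.8]
force: [-0.5, -0.7, 0.3]
gripper_width: 17.7
```

```bash
python3 d.py 529.2 80 34 95.8
```

```text
t 18.95 pos [529.21  80.36  34.06] rot [-179.98   -0.29   95.83] F [-0.5 -0.7  0.3] T [-0.01  0.12 -0.02] w 17.7
delta [-0.35 -0.04  0.06] spin 0.0005
```

Request:
{"name": "apply_moves", "arguments": {"plan": [{"jaw":1,"delta_pos":[0,0,-0.5],"spin":0},{"jaw":1,"delta_pos":[0,0,-1],"spin":0},{"jaw":1,"delta_pos":[0,0,-1.5],"spin":0},{"jaw":1,"delta_pos":[0,0,-2],"spin":0},{"jaw":1,"delta_pos":[0,0,-2.5],"spin":0},{"jaw":1,"delta_pos":[0,0,-3],"spin":0},{"jaw":1,"delta_pos":[0,0,-3],"spin":0},{"jaw":1,"delta_pos":[0,0,-3],"spin":0}]}}

```text
time_s: 19.95
ee_pos: [529.1, 80.3, 37.0]
ee_rot: [-180.0, -0.3, 95.8]
force: [-0.2, -0.3, -1.9]
gripper_width: 17.5
```

```bash
python3 d.py 529.2 80 34 95.8; python3 - <<'E'
from tilt import *
s=env.state()
zoom("scene",240,140,320,220,8,"s12.png",proj("scene",predict(s,-36,17.9,0,[-68,0,60])))
E
```

```text
t 19.95 pos [529.14  80.33  36.98] rot [-179.97   -0.29   95.83] F [-0.2 -0.3 -1.9] T [ 0.07  0.01 -0.01] w 17.5
delta [-0.35  0.03  2.98] spin 0.0006
```

View pics/s12.png

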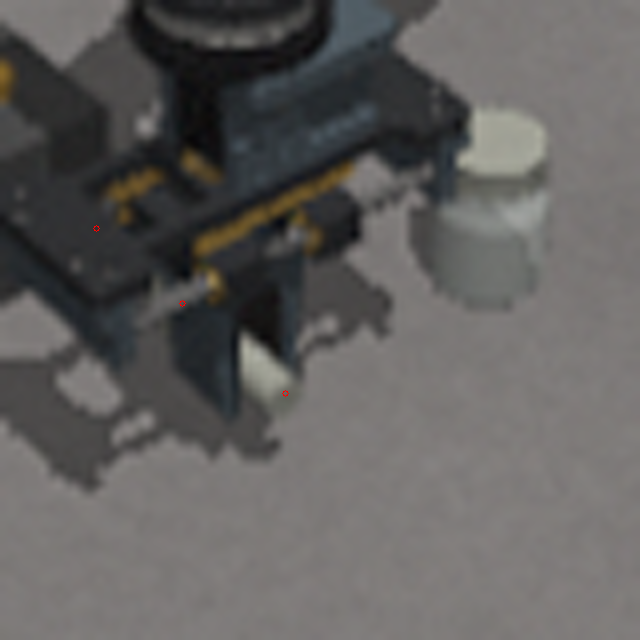

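Request:
{"name": "apply_moves", "arguments": {"plan": [{"jaw":1,"delta_pos":[0,0,0],"spin":0},{"jaw":1,"delta_pos":[-2,0,0],"spin":0},{"jaw":1,"delta_pos":[-5,0,0],"spin":0},{"jaw":1,"delta_pos":[-8,0,0],"spin":0},{"jaw":1,"delta_pos":[-11,0,0],"spin":0},{"jaw":1,"delta_pos":[-14,0,0],"spin":0},{"jaw":1,"delta_pos":[-17,0,0],"spin":0},{"jaw":1,"delta_pos":[-20,0,0],"spin":0}], "squeeze": 35}}

```text
time_s: 21.0
ee_pos: [531.0, 62.2, 37.0]
ee_rot: [-180.0, -0.5, 95.7]
force: [-1.5, 7.6, -1.3]
gripper_width: 17.1
```

```bash
python3 d.py 535.85 15 37 95.8
```

```text
t 21.0 pos [531.    62.24  36.98] rot [-179.97   -0.48   95.74] F [-1.5  7.6 -1.3] T [1.42 0.26 0.02] w 17.1
delta [-47.48   0.1   -0.42] spin -0.001
```

Request:
{"name": "apply_moves", "arguments": {"plan": [{"jaw":1,"delta_pos":[-3,0,0],"spin":0},{"jaw":1,"delta_pos":[-6,0,0],"spin":0},{"jaw":1,"delta_pos":[-9,0,0],"spin":0},{"jaw":1,"delta_pos":[-12,0,0],"spin":0},{"jaw":1,"delta_pos":[-15,0,0],"spin":0},{"jaw":1,"delta_pos":[-18,0,0],"spin":0},{"jaw":1,"delta_pos":[-22,0,0],"spin":0},{"jaw":1,"delta_pos":[-25,0,0],"spin":0}]}}

```text
time_s: 22.0
ee_pos: [533.4, 39.3, 37.0]
ee_rot: [-180.0, -0.7, 95.7]
force: [-1.1, 8.3, -0.5]
gripper_width: 17.3
```

```bash
python3 d.py 535.85 15 37 95.8
```

```text
t 22.0 pos [533.37  39.34  37.  ] rot [-179.98   -0.68   95.65] F [-1.1  8.3 -0.5] T [1.48 0.22 0.02] w 17.3
delta [-24.46   0.07  -0.29] spin -0.0026
```

Request:
{"name": "apply_moves", "arguments": {"plan": [{"jaw":1,"delta_pos":[-3,0,0],"spin":0},{"jaw":1,"delta_pos":[-6,0,-0.1],"spin":0},{"jaw":1,"delta_pos":[-9,0,-0.1],"spin":0},{"jaw":1,"delta_pos":[-12,0,-0.1],"spin":0},{"jaw":1,"delta_pos":[-15,0,-0.2],"spin":0},{"jaw":1,"delta_pos":[-18,0,-0.2],"spin":-0.001},{"jaw":1,"delta_pos":[-22,0,-0.3],"spin":-0.002},{"jaw":1,"delta_pos":[-26,0,-0.3],"spin":-0.002}]}}

```text
time_s: 23.0
ee_pos: [535.7, 15.6, 37.3]
ee_rot: [-180.0, -0.9, 95.7]
force: [-0.7, 8.7, 0.5]
gripper_width: 17.1
```

```bash
python3 d.py 539.75 -17 37 95.8; python3 - <<'E'
from tilt import *
s=env.state()
zoom("scene",210,120,310,220,7,"s13.png",proj("scene",predict(s,-36,17.9,0,[-68,0,30])))
zoom("top",260,170,360,240,7,"t13.png",proj("top",predict(s,-36,17.9,0,[-68,0,30])))
E
```

```text
t 23.0 pos [535.66  15.6   37.29] rot [-179.97   -0.89   95.7 ] F [-0.7  8.7  0.5] T [1.53 0.3  0.06] w 17.1
delta [-32.84   0.83  -0.22] spin -0.0018
```

View pics/s13.png

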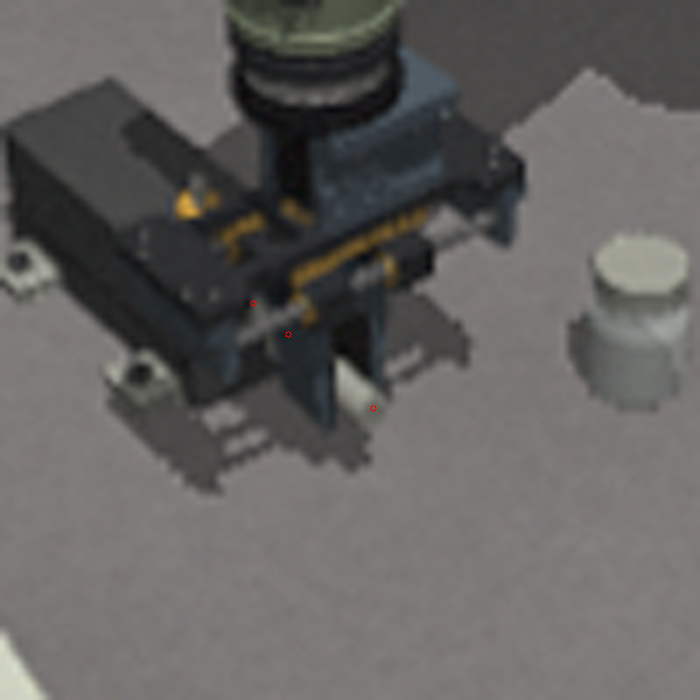

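View pics/t13.png

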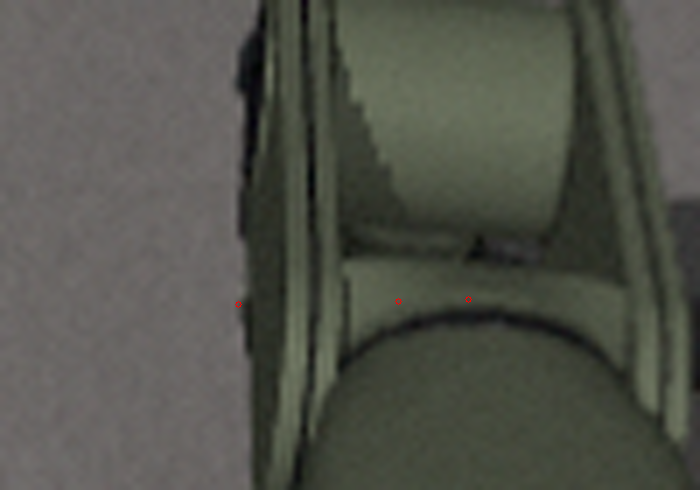

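Request:
{"name": "apply_moves", "arguments": {"plan": [{"jaw":1,"delta_pos":[-3,0,0],"spin":0},{"jaw":1,"delta_pos":[-6,0,0],"spin":0},{"jaw":1,"delta_pos":[-9,0,0],"spin":-0.001},{"jaw":1,"delta_pos":[-12,0,-0.1],"spin":-0.002},{"jaw":1,"delta_pos":[-15,0,-0.1],"spin":-0.002},{"jaw":1,"delta_pos":[-18,0,-0.2],"spin":-0.002},{"jaw":1,"delta_pos":[-21,0,-0.2],"spin":-0.002},{"jaw":1,"delta_pos":[-24,0,-0.2],"spin":-0.002}]}}

```text
time_s: 24.1
ee_pos: [537.8, -6.7, 37.5]
ee_rot: [-180.0, -1.1, 95.8]
force: [-2.0, 9.1, 0.1]
gripper_width: 17.7
```

```bash
python3 d.py 539.75 -17 37 95.8
```

```text
t 24.1 pos [537.82  -6.75  37.46] rot [-179.96   -1.05   95.75] F [-2.   9.1  0.1] T [1.57 0.25 0.04] w 17.7
delta [-10.4    0.89   0.27] spin -0.0009
```

Request:
{"name": "apply_moves", "arguments": {"plan": [{"jaw":1,"delta_pos":[-2,0,0.1],"spin":0},{"jaw":1,"delta_pos":[-3,0,0.1],"spin":0},{"jaw":1,"delta_pos":[-4,0,0.1],"spin":0},{"jaw":1,"delta_pos":[-5,0,0.1],"spin":0},{"jaw":1,"delta_pos":[-6,0,0.1],"spin":0},{"jaw":1,"delta_pos":[-7,0,0.1],"spin":0},{"jaw":1,"delta_pos":[-8,0,0.1],"spin":0},{"jaw":1,"delta_pos":[-9,0,0.1],"spin":0}]}}

```text
time_s: 25.1
ee_pos: [538.5, -13.4, 37.5]
ee_rot: [-180.0, -1.3, 95.7]
force: [-0.6, 9.1, 0.5]
gripper_width: 17.1
```

```bash
python3 d.py 539.75 -17 37 95.8
```

```text
t 25.1 pos [538.53 -13.45  37.54] rot [-179.96   -1.26   95.71] F [-0.6  9.1  0.5] T [1.49 0.19 0.14] w 17.1
delta [-3.67  0.86  0.46] spin -0.0016
```

Still only drag (~9 N). Creep.

Request:
{"name": "apply_moves", "arguments": {"plan": [{"jaw":1,"delta_pos":[-1.5,0,0.1],"spin":0},{"jaw":1,"delta_pos":[-2,0,0.1],"spin":0},{"jaw":1,"delta_pos":[-2.5,0,0.1],"spin":0},{"jaw":1,"delta_pos":[-3,0,0.1],"spin":0},{"jaw":1,"delta_pos":[-3.5,0,0.1],"spin":0},{"jaw":1,"delta_pos":[-4,0,0.1],"spin":0},{"jaw":1,"delta_pos":[-4.5,0,0.1],"spin":0},{"jaw":1,"delta_pos":[-5,0,0.1],"spin":0}]}}

```text
time_s: 26.1
ee_pos: [538.9, -16.2, 37.6]
ee_rot: [-180.0, -1.5, 95.7]
force: [-0.0, 8.8, 0.6]
gripper_width: 17.0
```

```bash
python3 d.py 539.75 -17 37 95.8; python3 - <<'E'
from tilt import *
s=env.state()
zoom("scene",210,120,310,220,7,"s14.png",proj("scene",predict(s,-36,17.9,0,[-68,0])))
zoom("top",260,170,360,240,7,"t14.png",proj("top",predict(s,-36,17.9,0,[-68,0])))
E
```

```text
t 26.1 pos [538.87 -16.22  37.62] rot [-179.96   -1.45   95.68] F [-0.   8.8  0.6] T [1.45 0.16 0.17] w 17.0
delta [-0.88  0.8   0.6 ] spin -0.0021
```

View pics/s14.png

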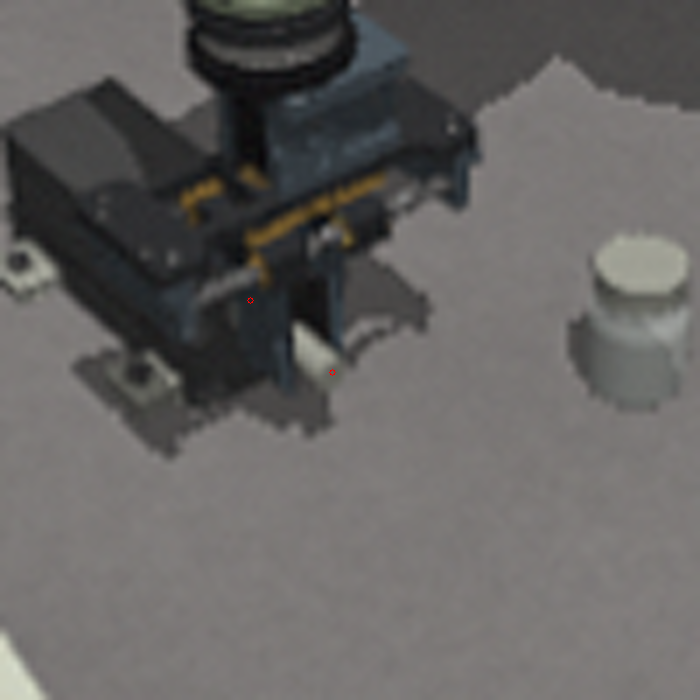

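View pics/t14.png

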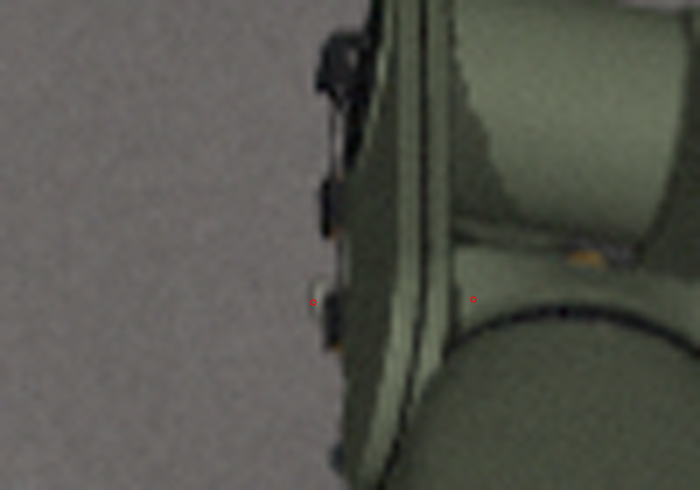

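Request:
{"name": "apply_moves", "arguments": {"plan": [{"jaw":1,"delta_pos":[-2,0,0.2],"spin":0},{"jaw":1,"delta_pos":[-2.5,0,0.2],"spin":0},{"jaw":1,"delta_pos":[-3,0,0.2],"spin":0},{"jaw":1,"delta_pos":[-3.5,0,0.2],"spin":0},{"jaw":1,"delta_pos":[-4,0,0.2],"spin":0},{"jaw":1,"delta_pos":[-4.5,0,0.2],"spin":0},{"jaw":1,"delta_pos":[-5,0,0.2],"spin":0},{"jaw":1,"delta_pos":[-5,0,0.2],"spin":0}]}}

```text
time_s: 27.2
ee_pos: [539.0, -17.3, 37.7]
ee_rot: [-179.9, -1.8, 95.6]
force: [-0.1, 15.2, 1.2]
gripper_width: 17.6
```

```bash
python3 d.py 539.75 -17 37 95.8
```

```text
t 27.2 pos [538.95 -17.3   37.66] rot [-179.94   -1.81   95.59] F [-0.1 15.2  1.2] T [2.43 0.18 0.21] w 17.6
delta [0.2  0.82 0.66] spin -0.0037
```

Request:
{"name": "apply_moves", "arguments": {"plan": [{"jaw":1,"delta_pos":[-1.5,0,0],"spin":0},{"jaw":1,"delta_pos":[-2,0,0],"spin":0},{"jaw":1,"delta_pos":[-2.5,0,0],"spin":0},{"jaw":1,"delta_pos":[-3,0,0],"spin":0},{"jaw":1,"delta_pos":[-3.5,0,0],"spin":0},{"jaw":1,"delta_pos":[-4,0,0],"spin":0},{"jaw":1,"delta_pos":[-4,0,0],"spin":0},{"jaw":1,"delta_pos":[-4,0,0],"spin":0}]}}

```text
time_s: 28.2
ee_pos: [538.9, -17.2, 37.7]
ee_rot: [-179.9, -2.2, 95.5]
force: [-1.8, 17.4, -0.4]
gripper_width: 17.3
```

```bash
python3 d.py 539.75 -17 37 95.8; python3 - <<'E'
from tilt import *
s=env.state()
zoom("scene",210,130,290,200,9,"s15.png",proj("scene",[(543.4-.101*68,-52.9+.995*68,55)]))
zoom("top",260,170,360,240,7,"t15.png",proj("top",[(543.4-.101*68,-52.9+.995*68,55)]))
E
```

```text
t 28.2 pos [538.95 -17.22  37.7 ] rot [-179.92   -2.18   95.51] F [-1.8 17.4 -0.4] T [2.43 0.1  0.23] w 17.3
delta [0.12 0.82 0.71] spin -0.0051
```

View pics/s15.png

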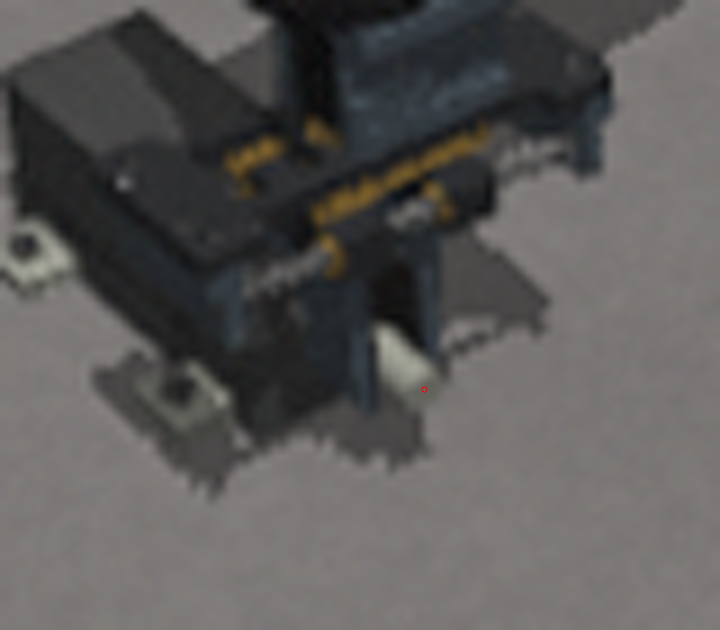

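Request:
{"name": "apply_moves", "arguments": {"plan": [{"jaw":1,"delta_pos":[0,0,0],"spin":0},{"jaw":1,"delta_pos":[0,0,0],"spin":0},{"jaw":0.8,"delta_pos":[0,0,0],"spin":0},{"jaw":0.6,"delta_pos":[0,0,0],"spin":0},{"jaw":0.4,"delta_pos":[0,0,0],"spin":0},{"jaw":0.2,"delta_pos":[0,0,0],"spin":0},{"jaw":0,"delta_pos":[0,0,0],"spin":0},{"jaw":0,"delta_pos":[0,0,0],"spin":0}]}}

```text
time_s: 29.3
ee_pos: [539.0, -17.2, 37.7]
ee_rot: [-179.9, -2.2, 95.5]
force: [0.2, 0.6, -0.0]
gripper_width: 65.3
```

Request:
{"name": "apply_moves", "arguments": {"plan": [{"jaw":0,"delta_pos":[0,0,0],"spin":0},{"jaw":0,"delta_pos":[0,0,0],"spin":0},{"jaw":0,"delta_pos":[0,0,0],"spin":0},{"jaw":0,"delta_pos":[0,0,-8],"spin":0},{"jaw":0,"delta_pos":[0,0,-22],"spin":0},{"jaw":0,"delta_pos":[0,0,-42],"spin":0},{"jaw":0,"delta_pos":[0,0,-64],"spin":0},{"jaw":0,"delta_pos":[0,0,-85],"spin":0}]}}

```text
time_s: 30.3
ee_pos: [539.7, -20.5, 124.6]
ee_rot: [180.0, -2.2, 95.5]
force: [0.3, 0.1, 0.1]
gripper_width: 91.2
```

Request:
{"name": "apply_moves", "arguments": {"plan": [{"jaw":0,"delta_pos":[10,0,-20],"spin":0},{"jaw":0,"delta_pos":[35,0,-40],"spin":0},{"jaw":0,"delta_pos":[65,0,-60],"spin":0},{"jaw":0,"delta_pos":[100,0,-80],"spin":0},{"jaw":0,"delta_pos":[140,0,-100],"spin":0},{"jaw":0,"delta_pos":[180,0,-110],"spin":0},{"jaw":0,"delta_pos":[210,0,-115],"spin":0},{"jaw":0,"delta_pos":[220,0,-115],"spin":0}]}}

```text
time_s: 31.3
ee_pos: [519.0, 195.3, 249.3]
ee_rot: [179.9, -2.2, 95.6]
force: [-0.2, 0.0, -0.1]
gripper_width: 90.8
```

```bash
python3 d.py 539.75 -17 37 95.8; python3 - <<'E'
from tilt import *
c=[(543.4,-52.9,55),(543.4-.101*68,-52.9+.995*68,55)]
zoom("scene",190,120,310,210,6,"s16.png",proj("scene",c))
zoom("top",270,130,410,290,5,"t16.png",proj("top",c))
E
```

```text
t 31.3 pos [518.96 195.29 249.28] rot [179.85  -2.19  95.63] F [-0.2  0.  -0.1] T [-0.13 -0.02  0.03] w 90.8
delta [-221.25   -0.68  203.98] spin -0.003
```

View pics/s16.png

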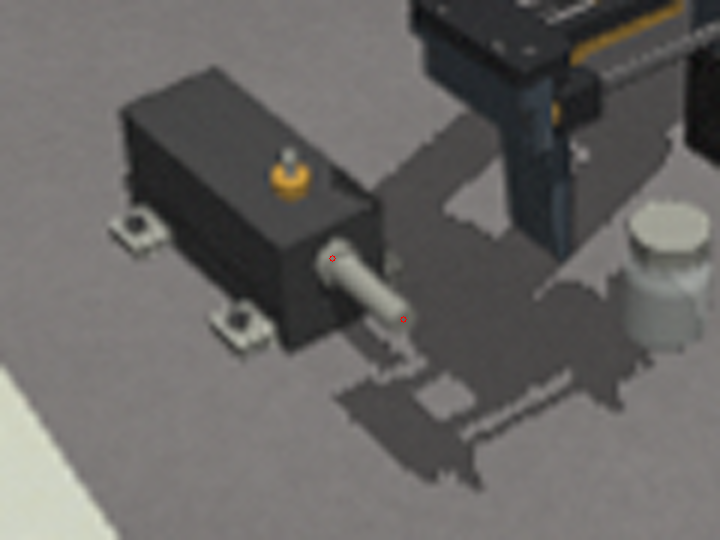

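View pics/t16.png

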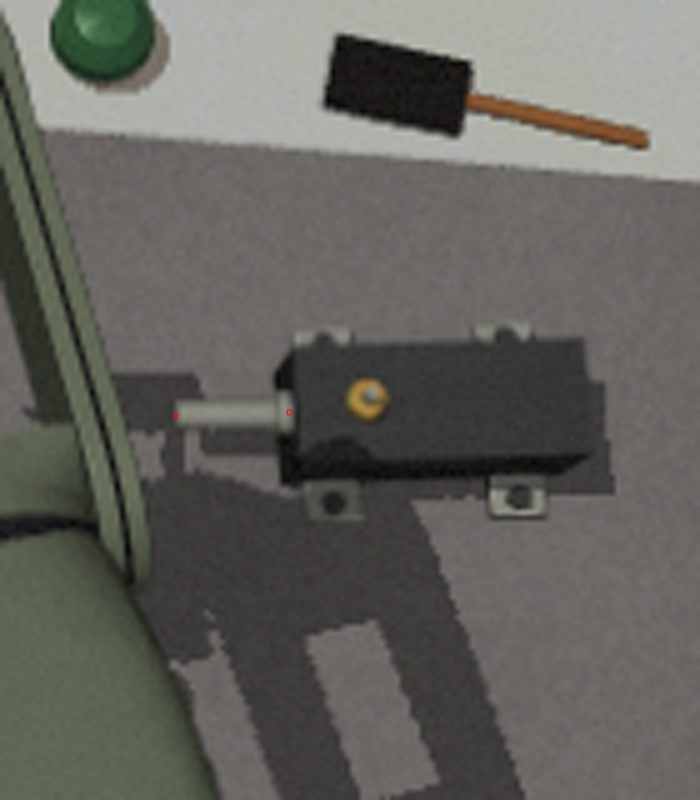

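```bash
python3 - <<'E'
from h import *
for n,t in(("top","paperweight"),("top","paddle"),("scene","frit_jar"),("top","pin")):
    r=spotter.masks_of(n,t);print(n,t,[(round(q["confidence"],2),q["extent"]) for q in r[:1]])
print(env.job_done())
E
```

```text
top paperweight [(0.85, [279.7, 124.8, 304.4, 146.2])]
top paddle [(0.81, [335.5, 139.4, 401.3, 159.4])]
scene frit_jar [(0.52, [294.0, 155.2, 309.3, 181.7])]
top pin [(0.69, [301.8, 207.4, 328.1, 216.2])]
the job is handed in; nothing more can be done
None
```

The pin is home in the mould's bore with its collar against the block's face, and I handed the job in at about 31 s of the 70 s allowed.

- **Start:** I gripped the part sticking out of the rack, lifted it straight up and started it tip first to a depth of about 62 mm. The highest push I read on the way in was about 8 N.
- **Regrip:** I let go, took it again on the tail behind the collar, and lifted out about 3 mm of droop.
- **Seating:** I pushed slowly against roughly 9 N of drag. It stopped within about 0.3 mm of where I expected. A second light press, peaking at 17 N, moved it no further. Then I let go and backed the arm off.

**Last checks:**
- Both camera views show the collar flush with the face and the tail within about a pixel (2–3 mm) of its home position.
- The seating itself rests on the firm stop, because the pictures are too coarse to rule out a gap under about a millimetre.
- The jar, paperweight and paddle read in the same places as at the start, within the detector's 2–3 pixel scatter.
- The tool read about 0 N after release, so nothing was touching it.

**Disagreements:**
- The tool had tilted about 2° by the end of pushing, from the arm giving under load. I could not correct that through this interface, and side forces stayed under about 2 N.
- The two cameras differed by about 0.8° on the mould's heading. I used the joint fit of both, and the pin went in without binding.

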